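# Set the guide and load the balm pots

## Robot

A 6-joint arm with a two-finger parallel gripper is mounted at the origin on the work surface. World frame = base frame: x ahead of the robot, y to its left, z up, the work surface at z = 0. Lengths are in m, angles in rad, forces in N, time in s.
With the tool pointing down it reaches from about 0.35 to 0.875 m from the base axis. Payload 4.2 kg.
Tool frame: the origin (TCP) lies where the fingers leave the gripper's body, on its centre line; the fingertips stand 73 mm ahead of it and the grasp point (between the pads) lies 54 mm ahead of it; z points along the fingers, y is the line along which they close (so a half turn about z gives the same grasp; the last joint's range is limited). The gripper opens to 85 mm and grips with 20 to 120 N. Pads are 22 mm wide; open, the fingers measure 114 mm over their backs; the gripper's body (76 mm by 85 mm) begins 54 mm behind the grasp point. The pads swing forward as they close: fully open they stand 13 mm farther back than shut.
Start: joints at [-1.08, 0.385, 0.008, 0, -1.194, -0.259], TCP at [0.144, -0.608, 0.304] pointing down, gripper open.
Joint ranges: [-3.14, 3.14], [-1.21, 2.06], [-1.07, 1.41], [-3.16, 2.05], [-2.99, -0.16], [-3.1, 3.1]. Speed limits (rad/s): [2.79, 2.79, 3.14, 3.14, 3.14, 3.14].

## Interface

Orientations are given as a unit quaternion [x, y, z, w].
In Python, from plant import bot gives the robot as it stands. The module is installed in compiled form; this text tells all that it offers.
- The arm moves only by the tool apply_moves, never from a script. Its argument "targets" is a list of rows, each an object with "translation": the shift along the world's x, y, z in m, a list of three; "delta_rot": the turn, a rotation vector about the world's x, y, z in degrees, a list of three; "hand": the closure, from -1 (fully open) to 1 (shut). In form: [{"translation": [x, y, z], "delta_rot": [rx, ry, rz], "hand": hand}, ...]. A call has 1 to 10 rows; each row shifts and turns the commanded pose from where the row before left it; what a row does not reach is not made up. A row lasts 1/12 s, in which the tool goes at most 41.7 mm and 7.16 degrees, less where a joint would pass 70% of its speed; a pose out of reach is approached as far as the arm can. A call with a gripper value outside its range is refused whole. The fingers move at their own pace and stop on an object; "grip_force" is the grip in N (left out, the last holds). Time passes only in rows, so rows that do not move let the fingers close. It gives the time, the measured TCP pose, the force, the opening and the grip force at its end, in the units of the state.
- bot.get_state(): the state, without advancing time (a new reading comes with each control period).
- bot.capture(name): name is "scene" or "top" or "wrist"; returns a dict with "img" (480x640x3 uint8, blue, green, red), "depth" (480x640 float32, m along the optical axis (not along the pixel's ray), 0 where there is no reading), "vfov" (degrees; the focal length in pixels is half the picture's height over the tangent of half this angle, whatever the lens; pixels are square), "cx", "cy" (the principal point, pixels), "rvec" (rotation vector, rad) and "tvec" (3), from world to camera coordinates, as OpenCV has them. Camera axes: x right, y down, z forward; pixel columns grow to the right and rows downward; lengths in m; the calibration is good to about 2 mm. A picture is of the moment at which its call begins.
- bot.close_job(): hands the job in; it is judged then, once.
Trained networks look in a picture, given as the dict that the camera call returned (one of the last four; its "shot" number tells which), for a name from the list of things; names that differ only in an ending like _2 or _b are one class to them, and where a whole thing is asked for, a point or a joint stands for the part that bears it (a point fixed in the world has none). Each returns a list of dicts, best first, with "score" (0 to 1); they miss things now and then, are a little off and sometimes report something else, mostly with a low value. They report only what shows in the picture. A call takes as long as a camera call.
- bot.recognise(picture, target): "position" ([column, row] in pixels, amid what is visible of it).
The state is a dict: "clock": time; "q": joint angles; "dq": joint speeds; "joint_torque": joint torques, N m; "eef_pos": TCP position; "orientation": TCP orientation; "ft_force": force on the tool from outside, world axes, zero at the start; "ft_torque": the same for the moment, N m; "gripper_width": opening from 0.0 (shut) to 1.0 (fully open); "finger_force": force on a finger pad.
Only numpy, scipy, OpenCV 4.12 (cv2) and the standard library are available. Lean on these libraries where they do the work, as an engineer would, in place of code of your own. Each camera call takes 0.05 s, during which the arm holds its last target. There are 200 camera calls.

## Task

Get the guide station ready: lay the spatula that lies in its lane flat in the low dark steel dish, swing the locked lever fully over to its open side (towards the lane), turn the knob until the pointer on the sliding fence meets the bold black mark, and swing the lever fully back to lock it there. Then move every balm pot (three to five) from the pocket tray into the lane, standing upright and flat on the plate between rail and fence, and leave the pointer on the mark and the lever locked. The pots are delicate: pinch or press one with no more than about 25 N, which is close to the gripper's lightest grip, also while letting go, and do not disturb the other things on the bench.

Things in the scene. Friction and masses are not known exactly. Their poses are not given: they have to be found in the camera images.
- station: Fixed aluminium plate 220 (x) x 350 (y) x 10 mm, origin at the centre of its underside; knob and lever on its +x half. The lane runs along y on its top: fixed white rail (inner face x = -85, top z = 20 mm), sliding white fence across from it, end stops at y = +-170 mm, all 10 mm high. Pointer on the mark: lane 70 mm wide, centre x = -50 mm; it takes five pots 67 mm apart (y -134 to 134).
- pointer (a point): Tip of the dark pointer on the fence, over the white scale plate at the station's +y end. It moves with the fence along the station's x.
- mark (a point): The bold black mark line across the scale plate; axes as the station's. The pointer is on the mark when its x in this frame is 0.
- knob (a joint): Angle of the knob, 0 to 4.4 rad, growing clockwise seen from above. Each rad moves fence and pointer 15 mm towards the rail (-x of the station); the pointer meets the mark at 2.667 rad. It starts between 0.2 and 1.6 rad and stays where it is left.
- knob_grip (a point): Grip point of the knob, on its vertical axis 47 mm above the bench. The knob carries an upright black bar 53 mm long (this frame's x), 14 mm wide (y) and 32 mm high, which reaches 16 mm below and 7 mm above this point; the frame turns with the knob.
- lock (a joint): Angle of the lock lever: 0 leaning to the station's -x, towards the lane (open), 1.0 rad leaning to +x (locked). It starts locked and stays where it is left.
- lock_tip (a point): Centre of the lever's 26 mm ball tip. The arm is 60 mm long from a pivot 32 mm above the bench, about the station's y axis, at station x = 72, y = -85 mm; the ball lies about 85 mm above the bench at either end of its swing.
- tray: Fixed white pocket tray 178 (x) x 260 (y) x 16 mm, origin at the centre of its underside; 2 x 3 square pockets of 68 mm at x = +-41, y = -82, 0, 82 mm, floor 6 mm above the origin, walls 14 mm thick and 10 mm above that floor.
- pot1: Bamboo balm pot, a round squat pot 60 mm across, with a narrower steel pan of pink balm on top; 36 mm high in all, bamboo up to 30 mm, about 120 g. Origin at the centre of its underside, z up. May be absent.
- pot2: Bamboo balm pot, a round squat pot 60 mm across, with a narrower steel pan of pink balm on top; 36 mm high in all, bamboo up to 30 mm, about 120 g. Origin at the centre of its underside, z up. May be absent.
- pot3: Bamboo balm pot, a round squat pot 60 mm across, with a narrower steel pan of pink balm on top; 36 mm high in all, bamboo up to 30 mm, about 120 g. Origin at the centre of its underside, z up. May be absent.
- pot4: Bamboo balm pot, a round squat pot 60 mm across, with a narrower steel pan of pink balm on top; 36 mm high in all, bamboo up to 30 mm, about 120 g. Origin at the centre of its underside, z up. May be absent.
- pot5: Bamboo balm pot, a round squat pot 60 mm across, with a narrower steel pan of pink balm on top; 36 mm high in all, bamboo up to 30 mm, about 120 g. Origin at the centre of its underside, z up. May be absent.
- spatula: Spatula 178 mm long lying along its x: wooden handle 110 x 20 x 18 mm centred at x = -35 mm, steel blade 70 x 30 x 4 mm centred at x = +53 mm. Origin on the underside of the handle line, z up; the balance point lies about x = 0; grip the handle at x = 0. It starts lying in the lane.
- dish: Fixed low dark steel dish 90 (x) x 240 (y) x 10 mm for the spatula, origin at the centre of its underside, floor 4 mm above that, walls 4 mm thick.
- lid_a: Bystander: flat bamboo lid, 58 mm across and 10 mm high, in the tray's pocket at x = 41, y = 0 mm; it stays there.
- stick: Bystander: upright lip balm stick, 22 mm across, 67 mm high, between station and tray. Origin at its foot.
- spray: Bystander: clear bottle, 60 mm across, 170 mm high. Origin at its foot.
- jar: Bystander: amber jar, 68 mm across, 50 mm high. Origin at its foot.
- bowl: Bystander: steel bowl, 130 mm across, 60 mm high. Origin at its foot.
- empties: Bystander: two pots stacked, 60 mm across, 72 mm high, standing by themselves left of the work; not to be loaded. Origin at the foot.

How it is judged:
By the outcome, as a careful person would: the job done as asked, in the order asked, and still so for the second after the job is handed in, with the robot touching nothing.
Of pot1, pot2, pot3, pot4, pot5 only 3 to 5 are there at a start; the rules pass over those that are not, and their reading is None.
At some moment in a run one of pot1, pot2, pot3, pot4, pot5, spatula may be knocked a few centimetres aside while the robot is not near it.
Once in a run the grip may slacken for a moment while it holds something.
It also fails if it takes over 210 s, if anything falls off the work surface, if the arm or the gripper's body presses on something with over 40 N, if the wrist force passes 120 N, or if a joint passes its speed limit or range.

## Working session

There is one attempt and no reset: what is moved stays moved. The work goes in short steps, Python scripts to look and compute and a tool call to move; the robot and the scene stay as the last step left them, time stands still between calls to the robot, and variables do not carry over. Pictures are saved under pics/ and viewed, at most 14 in all, crops included, and the job is handed in when it is done.

Besides the shell and the picture viewer there is one more tool, called after "Call:" as a command line: name --argument value ..., lists and objects as JSON in quotes. apply_moves: Moves the arm, as the interface text tells. Its arguments: {"type":"object","properties":{"targets":{"type":"array","items":{"type":"object","properties":{"translation":{"type":"array","items":{"type":"number"}},"delta_rot":{"type":"array","items":{"type":"number"}},"hand":{"type":"number"}}}},"grip_force":{"type":"number"}},"required":["targets"]}

```bash
mkdir -p pics; cat > h.py <<'E'
import numpy as np, cv2
from plant import bot
np.set_printoptions(precision=4,suppress=True)
def cam(p):
    f=p['img'].shape[0]/2/np.tan(np.radians(p['vfov'])/2)
    R=cv2.Rodrigues(np.array(p['rvec'],float))[0]; return f,R,np.array(p['tvec'],float).ravel()
def atz(p,uv,z):
    f,R,t=cam(p); d=R.T@np.array([(uv[0]-p['cx'])/f,(uv[1]-p['cy'])/f,1]); c=-R.T@t
    return c+d*(z-c[2])/d[2]
def cloud(p):
    f,R,t=cam(p); h,w=p['depth'].shape; u,v=np.meshgrid(np.arange(w),np.arange(h)); D=p['depth']
    X=np.stack([(u-p['cx'])/f*D,(v-p['cy'])/f*D,D],-1); return (X-t)@R
def pix(p,X):
    f,R,t=cam(p); c=np.asarray(X)@R.T+t; return np.stack([c[...,0]/c[...,2]*f+p['cx'],c[...,1]/c[...,2]*f+p['cy']],-1)
E
python3 - <<'E'
from h import *
s=bot.get_state(); print({k:np.round(v,3) for k,v in s.items()})
for n in ('top','scene'):
    p=bot.capture(n); cv2.imwrite(f'pics/{n}0.png',p['img']); C=cloud(p)
    print(n,p['vfov'],(-cam(p)[1].T@cam(p)[2]))
    for t in ['station','pointer','mark','knob_grip','lock_tip','tray','pot1','spatula','dish','lid_a','stick','spray','jar','bowl','empties']:
        for r in bot.recognise(p,t)[:6]:
            if r['score']>.3:
                u,v=r['position']; print(t,round(r['score'],2),np.round([u,v]),C[int(v),int(u)])
E
```

```text
{'clock': np.float64(0.0), 'q': array([-1.08 ,  0.386,  0.007, -0.   , -1.194, -0.259]), 'dq': array([ 0.   , -0.001,  0.001, -0.001, -0.   , -0.   ]), 'joint_torque': array([ -0.001, -39.229,  18.839,   4.186,  -0.005,   0.   ]), 'eef_pos': array([ 0.144, -0.608,  0.303]), 'orientation': array([-0.116,  0.993,  0.001, -0.   ]), 'ft_force': array([-0.227, -0.818,  0.093]), 'ft_torque': array([-0.031, -0.017,  0.004]), 'finger_force': np.float64(0.0), 'gripper_width': np.float64(1.002)}
top 49.693121742502484 [0.2661 0.0072 1.5409]
station 0.74 [401. 270.] [ 0.5007 -0.2449  0.012 ]
station 0.74 [386. 247.] [ 0.5657 -0.2022  0.0538]
pointer 0.85 [399. 268.] [ 0.5088 -0.2386  0.0205]
mark 0.95 [402. 270.] [ 0.5035 -0.2451  0.0131]
knob_grip 0.73 [389. 248.] [ 0.5636 -0.2117  0.0459]
lock_tip 0.52 [426. 232.] [ 0.5949 -0.3163  0.0929]
tray 0.64 [229. 280.] [0.5143 0.2719 0.0082]
tray 0.63 [242. 298.] [0.4526 0.2275 0.0447]
pot1 0.9 [265. 264.] [0.5501 0.1555 0.0421]
pot1 0.75 [242. 300.] [0.4499 0.2279 0.0434]
pot1 0.67 [270. 292.] [0.4637 0.1461 0.0413]
pot1 0.56 [214. 304.] [0.4425 0.3
[... 956 characters left out ...]
2  0.0322]
tray 0.96 [441. 282.] [0.5095 0.2721 0.0089]
pot1 0.8 [436. 252.] [0.4547 0.2356 0.0437]
pot1 0.73 [468. 265.] [0.4561 0.3154 0.0418]
pot1 0.68 [389. 273.] [0.5661 0.1584 0.0428]
pot1 0.55 [403. 244.] [0.4681 0.154  0.0426]
spatula 0.66 [275. 192.] [ 0.4519 -0.2316  0.0295]
dish 0.85 [320. 309.] [0.7147 0.0478 0.0055]
lid_a 0.57 [427. 283.] [0.5319 0.2459 0.0159]
lid_a 0.53 [440. 281.] [0.5074 0.2695 0.0046]
stick 0.65 [342. 234.] [0.5238 0.0089 0.0561]
spray 0.61 [566. 310.] [0.5261 0.5411 0.1031]
spray 0.44 [320. 304.] [0.7022 0.0412 0.005 ]
jar 0.68 [410. 345.] [0.7264 0.2755 0.0522]
bowl 0.57 [163. 170.] [ 0.5133 -0.5697  0.0153]
empties 0.56 [530. 345.] [0.6245 0.4984 0.0735]
```

View pics/top0.png

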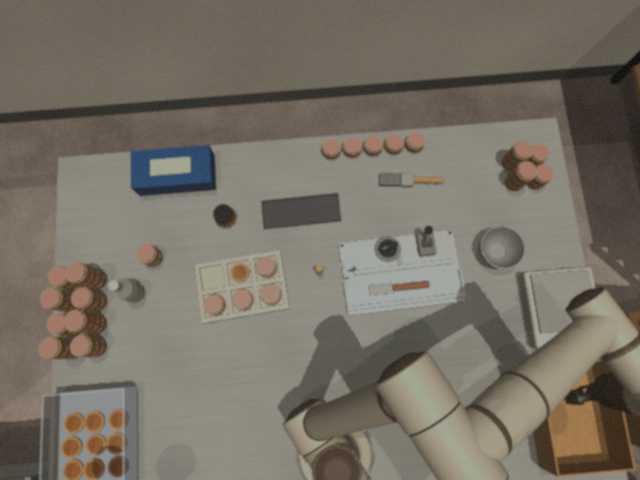

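View pics/scene0.png

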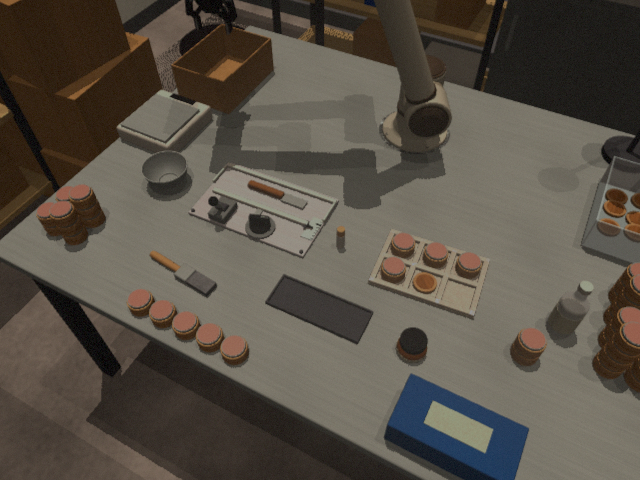

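The top view shows the tray at about (242,285), holding four pots at (267,266), (214,304), (242,299) and (271,293) plus the lid at (238,272). The station is at about (402,270) with the spatula in its lane near (398,287), and the dish is at (301,210). The scene view agrees with this. I'll move over the station for a wrist look.

Call:
apply_moves --targets '[{"translation": [0.026, 0.028, 0.008], "delta_rot": [0, 0, -3], "hand": -1}, {"translation": [0.026, 0.028, 0.008], "delta_rot": [0, 0, -3], "hand": -1}, {"translation": [0.026, 0.028, 0.008], "delta_rot": [0, 0, 0], "hand": -1}, {"translation": [0.026, 0.028, 0.008], "delta_rot": [0, 0, 0], "hand": -1}, {"translation": [0.026, 0.028, 0.008], "delta_rot": [0, 0, 0], "hand": -1}, {"translation": [0.026, 0.028, 0.008], "delta_rot": [0, 0, 0], "hand": -1}, {"translation": [0.026, 0.028, 0.008], "delta_rot": [0, 0, 0], "hand": -1}, {"translation": [0.026, 0.028, 0.008], "delta_rot": [0, 0, 0], "hand": -1}, {"translation": [0.026, 0.028, 0.008], "delta_rot": [0, 0, 0], "hand": -1}, {"translation": [0.026, 0.028, 0.008], "delta_rot": [0, 0, 0], "hand": -1}]' --grip_force 20

```text
clock: 2.43
eef_pos: [0.4045, -0.3266, 0.3847]
orientation: [-0.064, 0.998, -0.0, 0.0]
ft_force: [1.1, 0.0, -0.3]
gripper_width: 1.002
finger_force: 0.0
```

Call:
apply_moves --targets '[{"translation": [0.026, 0.028, 0.008], "delta_rot": [0, 0, 0], "hand": -1}, {"translation": [0.026, 0.028, 0.008], "delta_rot": [0, 0, 0], "hand": -1}, {"translation": [0.026, 0.028, 0.008], "delta_rot": [0, 0, 0], "hand": -1}, {"translation": [0, 0, 0], "delta_rot": [0, 0, 0], "hand": -1}, {"translation": [0, 0, 0], "delta_rot": [0, 0, 0], "hand": -1}]'

```text
clock: 2.85
eef_pos: [0.4828, -0.2427, 0.4081]
orientation: [-0.065, 0.998, -0.0, 0.0]
ft_force: [0.1, -1.1, -1.1]
gripper_width: 0.999
finger_force: 0.0
```

```bash
python3 - <<'E'
from h import *
s=bot.get_state(); print(s['clock'],s['eef_pos'],s['orientation'],s['q'])
p=bot.capture('wrist'); cv2.imwrite('pics/w1.png',p['img']); C=cloud(p); np.savez('w1.npz',**p)
f,R,t=cam(p);print(f,-R.T@t,R)
for t in ['station','pointer','mark','knob_grip','lock_tip','spatula','dish']:
    for r in bot.recognise(p,t)[:3]:
        if r['score']>.3:
            u,v=r['position']; print(t,round(r['score'],2),np.round([u,v]),C[int(v),int(u)])
E
```

```text
2.85 [ 0.4828 -0.2427  0.4081] [-0.0652  0.9979 -0.      0.0003] [-0.1657  0.1826 -0.0153 -0.0001 -1.3724 -1.2745]
381.406702929374 [ 0.4112 -0.2533  0.4781] [[-0.1301  0.9915  0.    ]
 [ 0.9501  0.1247  0.2859]
 [ 0.2835  0.0372 -0.9583]]
station 0.73 [313. 188.] [ 0.4894 -0.2514  0.0106]
station 0.43 [600. 237.] [0.5031 0.1182 0.0155]
pointer 0.82 [313. 203.] [ 0.5059 -0.2491  0.0211]
mark 0.89 [310. 191.] [ 0.4949 -0.2532  0.0089]
knob_grip 0.69 [620. 265.] [0.5291 0.1335 0.0417]
knob_grip 0.68 [336. 250.] [ 0.5611 -0.2131  0.0281]
lock_tip 0.79 [235. 281.] [ 0.5894 -0.3224  0.0922]
spatula 0.95 [345. 156.] [ 0.4456 -0.218   0.0281]
dish 0.68 [522. 357.] [ 0.464  -0.1915  0.3897]
```

View pics/w1.png

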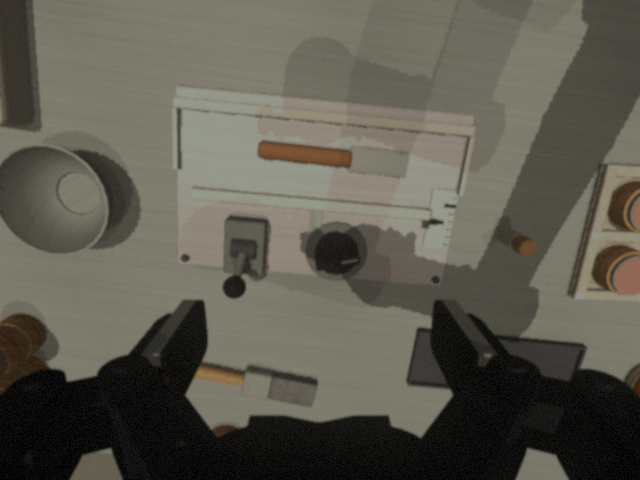

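The wrist view shows the plate from (177,88) to about (470,285) and the spatula handle from (260,150) to (350,158), with the blade reaching (406,163). The lever ball is at (234,287), the knob at (335,252), and the pointer at (432,222) just below the bold mark at about (450,207). Next I'll fit the poses and zoom in.

```bash
python3 - <<'E'
from h import *
p=dict(np.load('w1.npz')); C=cloud(p); im=p['img']
a=cv2.resize(im[210:300,210:385],None,fx=4,fy=4,interpolation=cv2.INTER_CUBIC)
b=cv2.resize(im[180:260,400:470],None,fx=3,fy=3,interpolation=cv2.INTER_CUBIC)
o=np.zeros((a.shape[0]+b.shape[0],700,3),np.uint8); o[:a.shape[0]]=a; o[a.shape[0]:,:b.shape[1]]=b
cv2.imwrite('pics/z1.png',cv2.convertScaleAbs(o,alpha=1.6))
m=((C[...,2]>.006)&(C[...,2]<.026)&(C[...,0]>.35)&(C[...,0]<.65)&(C[...,1]>-.42)&(C[...,1]<-.03)).astype(np.uint8)
m=cv2.morphologyEx(m,cv2.MORPH_OPEN,np.ones((3,3)))
n,l,st,c=cv2.connectedComponentsWithStats(m); k=1+np.argmax(st[1:,4])
P=C[l==k][:,:2]
def rect(P,q=.0):
    r=cv2.minAreaRect((P*1000).astype(np.float32)); return r
print('station rect mm',rect(P),len(P), np.median(C[l==k][:,2]))
# spatula handle
mid=(np.array([.452,-.218]))
reg=(abs(C[...,0]-mid[0])<.05)&(abs(C[...,1]-mid[1])<.12)
h=reg&(C[...,2]>.022)&(im[...,2].astype(int)-im[...,0]>25)
Q=C[h]; print('handle',len(Q),rect(Q[:,:2]),np.median(Q[:,2]))
Q=C[reg&(C[...,2]>.0225)]; print(len(Q),Q.min(0),Q.max(0))
# knob cloud
K=(np.hypot(C[...,0]-.563,C[...,1]+.212)<.045)&(C[...,2]>.042)
Q=C[K]; print('knob bar',len(Q),rect(Q[:,:2]),np.percentile(Q[:,2],[10,50,90]))
B=C[(np.hypot(C[...,0]-.59,C[...,1]+.32)<.05)&(C[...,2]>.085)]; print('ball',len(B),B.mean(0),B.min(0),B.max(0))
E
```

```text
station rect mm ((497.2266845703125, -243.351318359375), (223.06068420410156, 350.91058349609375), 2.129035472869873) 45580 0.010344928321294446
handle 1690 ((438.4421691894531, -225.8465576171875), (79.14231872558594, 206.62965393066406), 18.35064697265625) 0.027651700184949914
65249 [ 0.4025 -0.3206  0.0225] [ 0.5019 -0.1289  0.4781]
knob bar 589 ((566.83203125, -210.86404418945312), (13.85322093963623, 52.898223876953125), 18.204795837402344) [0.0467 0.0533 0.0547]
ball 410 [ 0.5961 -0.3234  0.0931] [ 0.5856 -0.3374  0.0851] [ 0.61   -0.3117  0.0987]
```

View pics/z1.png

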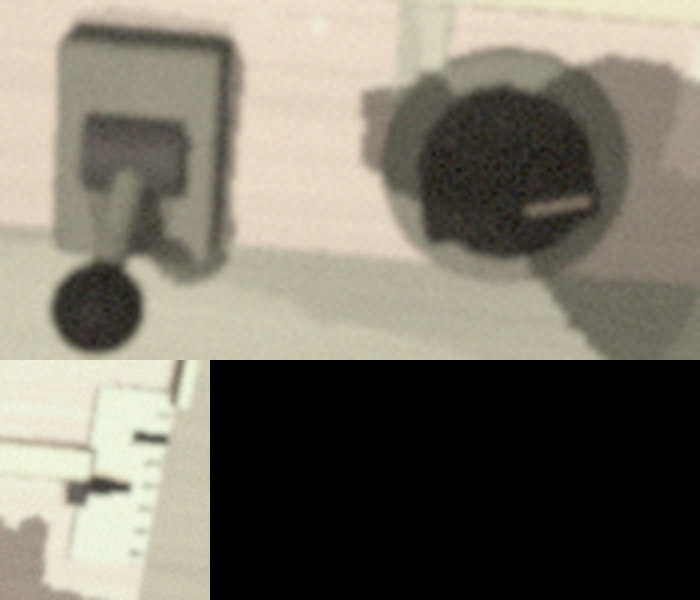

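The crop shows the knob bar with its white line pointing to the +y end and slightly towards the rail. The pointer tip is at about (443,222) and the bold mark at (450,206), so roughly 20 mm apart.

```bash
python3 - <<'E'
from h import *
p=dict(np.load('w1.npz')); C=cloud(p); im=p['img'].astype(int)
y=np.radians(2.13); c=np.array([.4972,-.2434]); Rs=np.array([[np.cos(y),-np.sin(y)],[np.sin(y),np.cos(y)]])
loc=lambda X:(np.asarray(X)[...,:2]-c)@Rs
print('pointer',loc(atz(p,(443,222.3),.021)),'mark',loc(atz(p,(450,205.7),.02)))
L=loc(C); Z=C[...,2]
lane=(L[...,0]>-83)&(abs(L[...,1])<.165)&(L[...,0]>-.08)&(L[...,0]<0.0)
col=im[...,2]-im[...,0]
H=lane&(col>40)&(Z>.02)&(Z<.04)
vu=np.argwhere(H); print('handle px',len(vu),vu.min(0),vu.max(0))
r=cv2.minAreaRect((C[H][:,:2]*1000).astype(np.float32)); print('handle',r,np.median(Z[H]))
B=lane&(Z>.0125)&(Z<.019)&(abs(L[...,0]+.05)<.03); print('blade-ish',cv2.minAreaRect((C[B][:,:2]*1000).astype(np.float32)))
# fence
F=(abs(L[...,1])<.1)&(L[...,0]>-.03)&(L[...,0]<.03)&(Z>.017)&(Z<.023); print('fence x',np.percentile(L[F][:,0],[5,50,95]))
# knob, ball in station
print('knob',loc([.5668,-.2109]))
t=bot.capture('top'); np.savez('t1.npz',**t); T=cloud(t); g=t['img'].astype(int).sum(2)
m=((g<255)&(T[...,2]<.02)&(abs(T[...,0]-.71)<.09)&(abs(T[...,1]-.045)<.16)).astype(np.uint8)
n,l,st,_=cv2.connectedComponentsWithStats(m); k=1+np.argmax(st[1:,4]); print('dish',cv2.minAreaRect((T[l==k][:,:2]*1000).astype(np.float32)))
m=((T[...,2]>.005)&(T[...,2]<.019)&(abs(T[...,0]-.5)<.13)&(abs(T[...,1]-.235)<.17)).astype(np.uint8)
n,l,st,_=cv2.connectedComponentsWithStats(m); k=1+np.argmax(st[1:,4]); print('tray',cv2.minAreaRect((T[l==k][:,:2]*1000).astype(np.float32)))
for uv in [(267,266),(214,304),(242,299),(271,293)]: print('pot',uv,atz(t,uv,.042))
print('stick',atz(t,(319,267),.067))
E
```

```text
pointer [0.0188 0.1578] mark [-0.0025  0.1628]
handle px 1412 [142 259] [166 350]
handle ((449.4200744628906, -264.7445373535156), (17.83708381652832, 106.4620590209961), 1.4372479915618896) 0.027731304641500715
blade-ish ((447.1590576171875, -238.50653076171875), (59.415252685546875, 314.87860107421875), 2.159238815307617)
fence x [0.0043 0.0104 0.0169]
knob [0.0708 0.0299]
dish ((709.3997802734375, 44.81414031982422), (95.33329010009766, 226.07008361816406), 1.583497405052185)
tray ((496.01141357421875, 235.46914672851562), (186.48773193359375, 271.2879333496094), 6.245567321777344)
pot (267, 266) [0.5407 0.1501 0.042 ]
pot (214, 304) [0.4424 0.3094 0.042 ]
pot (242, 299) [0.45   0.2281 0.042 ]
pot (271, 293) [0.4604 0.1433 0.042 ]
stick [ 0.5206 -0.0015  0.067 ]
```

```bash
python3 - <<'E'
from h import *
p=dict(np.load('w1.npz')); C=cloud(p)
m=(C[...,2]>.28)&(p['depth']>0); T=np.array([.4828,-.2427,.4081]); a=np.radians(97.46)
d=(C-T)[m]; yy=d[:,0]*np.cos(a)+d[:,1]*np.sin(a); xx=-(d[:,0]*np.sin(a)-d[:,1]*np.cos(a))
for s in (-1,1):
    k=(s*yy>.02)&(s*yy<.07)
    for lo in range(30,100,6):
        q=k&(-d[:,2]*1e3>=lo)&(-d[:,2]*1e3<lo+6)
        if q.sum(): print(s,lo,q.sum(),'y',yy[q].min(),yy[q].max(),'x',xx[q].min(),xx[q].max())
E
```

```text
-1 30 837 y -0.057584720255848564 -0.04334978659088173 x -0.011871312214749335 0.011755780270330467
-1 36 707 y -0.0579509494273717 -0.04304680349493622 x -0.011571779760825438 0.011835547858068635
-1 42 652 y -0.05775324092249644 -0.04342687349544361 x -0.011287794156173783 0.011826400285855333
-1 48 520 y -0.05725267667714971 -0.04343706029325442 x -0.011572267849002314 0.011549700056099337
-1 54 271 y -0.04987178099016645 -0.04335652583190234 x -0.011578465576098436 0.011438575944995403
-1 60 1 y -0.04451377836849132 -0.04451377836849132 x -0.0012631136945444477 -0.0012631136945444477
1 30 834 y 0.040789974551409536 0.05515582210705486 x -0.011281839697778134 0.01173077800698038
1 36 714 y 0.0406925419414804 0.055608956304546986 x -0.01124251284067753 0.011742874376717633
1 42 646 y 0.04088858469752798 0.05526876499918611 x -0.01145939317201902 0.011831547563429457
1 48 517 y 0.04101214676067859 0.05475607564319246 x -0.011287862182724453 0.011707915604751425
1 54 275 y 0.04092006901215556 0.048189805312075285 x -0.010750542398865547 0.011200180232242517
1 60 1 y 0.041995719446775756 0.041995719446775756 x -0.007103531298843059 -0.007103531298843059
```

Call:
apply_moves --targets '[{"translation": [-0.004, 0.0013, -0.015], "delta_rot": [0, 0, 7], "hand": 0.2}, {"translation": [-0.004, 0.0013, -0.015], "delta_rot": [0, 0, 7], "hand": 0.2}, {"translation": [-0.004, 0.0013, -0.015], "delta_rot": [0, 0, 7], "hand": 0.2}, {"translation": [-0.004, 0.0013, -0.015], "delta_rot": [0, 0, 7], "hand": 0.2}, {"translation": [-0.004, 0.0013, -0.015], "delta_rot": [0, 0, 7], "hand": 0.2}, {"translation": [-0.003, 0.0013, -0.015], "delta_rot": [0, 0, 7], "hand": 0.2}, {"translation": [-0.003, 0.0013, -0.015], "delta_rot": [0, 0, 7], "hand": 0.2}, {"translation": [-0.003, 0.0013, -0.015], "delta_rot": [0, 0, 7], "hand": 0.2}, {"translation": [-0.003, 0.0013, -0.015], "delta_rot": [0, 0, 7], "hand": 0.2}, {"translation": [-0.0023, 0.0013, -0.015], "delta_rot": [0, 0, 7], "hand": 0.2}]'

```text
clock: 4.13
eef_pos: [0.4468, -0.2315, 0.2574]
orientation: [-0.627, 0.779, -0.0, 0.0]
ft_force: [0.4, 0.6, -0.3]
gripper_width: 0.399
finger_force: 0.0
```

Call:
apply_moves --targets '[{"translation": [0, 0, -0.02], "delta_rot": [0, 0, 7], "hand": 0.2}, {"translation": [0, 0, -0.02], "delta_rot": [0, 0, 7], "hand": 0.2}, {"translation": [0, 0, 0], "delta_rot": [0, 0, 0], "hand": 0.2}, {"translation": [0, 0, 0], "delta_rot": [0, 0, 0], "hand": 0.2}]'

```text
clock: 4.47
eef_pos: [0.447, -0.2315, 0.2175]
orientation: [0.714, -0.7, -0.001, 0.001]
ft_force: [1.3, -0.6, 0.8]
gripper_width: 0.4
finger_force: 0.0
```

```bash
python3 - <<'E'
from h import *
s=bot.get_state(); T=s['eef_pos']; print(s['clock'],T,s['orientation'],s['q'],s['gripper_width'])
p=bot.capture('wrist'); cv2.imwrite('pics/w2.png',p['img']); C=cloud(p); np.savez('w2.npz',**p)
for t in ('spatula',):
    for r in bot.recognise(p,t)[:2]: u,v=r['position']; print(t,r['score'],u,v,C[int(v),int(u)])
im=p['img'].astype(int);H=(im[...,2]-im[...,0]>40)&(C[...,2]>.02)&(C[...,2]<.04)&(abs(C[...,0]-.45)<.03)&(abs(C[...,1]+.25)<.15)
print('handle',cv2.minAreaRect((C[H][:,:2]*1000).astype(np.float32)))
from scipy.spatial.transform import Rotation as Ro
Rt=Ro.from_quat(s['orientation']).as_matrix(); d=(C-T)@Rt
k=(C[...,2]>T[2]-.12)&(p['depth']>0)&(abs(d[...,1])<.06)
print('yaw y',np.degrees(np.arctan2(Rt[1,1],Rt[0,1])))
for lo in range(40,100,5):
    q=k&(d[...,2]*1e3>=lo)&(d[...,2]*1e3<lo+5)
    if q.sum(): print(lo,q.sum(),'y',d[q][:,1].min(),d[q][:,1].max())
E
```

```text
4.4667 [ 0.447  -0.2315  0.2175] [ 0.7138 -0.7003 -0.0007  0.0008] [-0.1548  0.2652 -0.4085  0.0005 -0.8992  0.1735] 0.4001758185974252
spatula 0.62 315.1 228.2 [ 0.4496 -0.2332  0.0286]
handle ((449.83209228515625, -265.54376220703125), (18.712486267089844, 107.12806701660156), 1.1696875095367432)
yaw y -178.90793185508008
40 750 y -0.031081547504006542 0.03009029695051325
45 731 y -0.031213853859472483 0.030384733843739447
50 630 y -0.031157532101363024 0.030254739579123193
55 604 y -0.030993666098816267 0.03014386845824506
60 500 y -0.0311607011170754 0.029644051107564157
65 275 y -0.029012499311623804 0.028244552800872146
70 43 y -0.017675531567540623 0.01678618190523831
```

View pics/w2.png

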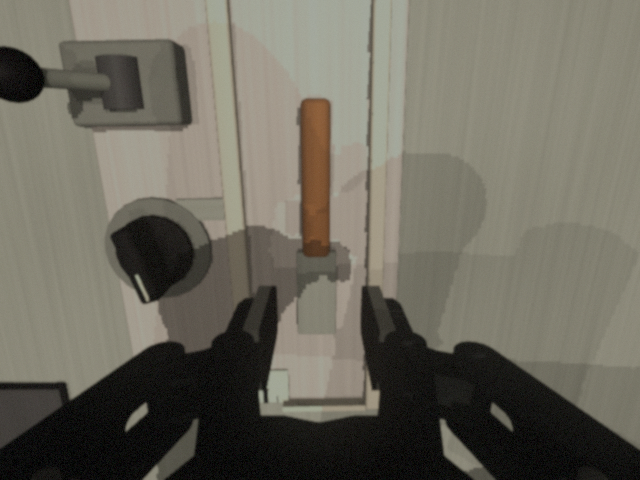

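The wrist view shows the handle centred at about column 316, rows 100–250, between the fingers, which are at (265,320) and (373,320). I'll descend and grip.

Call:
apply_moves --targets '[{"translation": [0.002, 0.001, -0.03], "delta_rot": [0, 0, 0], "hand": 0.2}, {"translation": [0, 0, -0.03], "delta_rot": [0, 0, 0], "hand": 0.2}, {"translation": [0, 0, -0.03], "delta_rot": [0, 0, 0], "hand": 0.2}, {"translation": [0, 0, -0.02], "delta_rot": [0, 0, 0], "hand": 0.2}, {"translation": [0, 0, -0.012], "delta_rot": [0, 0, 0], "hand": 0.2}, {"translation": [0, 0, -0.0085], "delta_rot": [0, 0, 0], "hand": 0.2}, {"translation": [0, 0, 0], "delta_rot": [0, 0, 0], "hand": 0.2}]' --grip_force 50

```text
clock: 5.15
eef_pos: [0.4494, -0.2303, 0.0869]
orientation: [0.715, -0.7, -0.0, 0.0]
ft_force: [0.3, -0.4, 0.1]
gripper_width: 0.397
finger_force: 0.0
```

Call:
apply_moves --targets '[{"translation": [0, 0, 0], "delta_rot": [0, 0, 0], "hand": 0.8}, {"translation": [0, 0, 0], "delta_rot": [0, 0, 0], "hand": 0.8}, {"translation": [0, 0, 0], "delta_rot": [0, 0, 0], "hand": 0.8}, {"translation": [0, 0, 0], "delta_rot": [0, 0, 0], "hand": 0.8}, {"translation": [0, 0, 0], "delta_rot": [0, 0, 0], "hand": 0.8}, {"translation": [0, 0, 0.02], "delta_rot": [0, 0, 0], "hand": 0.8}, {"translation": [0, 0, 0.03], "delta_rot": [0, 0, 0], "hand": 0.8}, {"translation": [0, 0, 0.02], "delta_rot": [0, 0, 0], "hand": 0.8}]'

```text
clock: 5.82
eef_pos: [0.4495, -0.2304, 0.159]
orientation: [0.715, -0.699, 0.0, -0.0]
ft_force: [0.3, -0.3, -0.7]
gripper_width: 0.215
finger_force: 50.8
```

Call:
apply_moves --targets '[{"translation": [0.026, 0.0275, 0.004], "delta_rot": [0, 0, 0], "hand": 0.8}, {"translation": [0.026, 0.0275, 0.004], "delta_rot": [0, 0, 0], "hand": 0.8}, {"translation": [0.026, 0.0275, 0.004], "delta_rot": [0, 0, 0], "hand": 0.8}, {"translation": [0.026, 0.0275, 0.004], "delta_rot": [0, 0, 0], "hand": 0.8}, {"translation": [0.026, 0.0275, 0.004], "delta_rot": [0, 0, 0], "hand": 0.8}, {"translation": [0.026, 0.0275, 0.004], "delta_rot": [0, 0, 0], "hand": 0.8}, {"translation": [0.026, 0.0275, 0.004], "delta_rot": [0, 0, 0], "hand": 0.8}, {"translation": [0.026, 0.0275, 0.004], "delta_rot": [0, 0, 0], "hand": 0.8}, {"translation": [0.026, 0.0275, 0.004], "delta_rot": [0, 0, 0], "hand": 0.8}, {"translation": [0.0255, 0.0275, 0.004], "delta_rot": [0, 0, 0], "hand": 0.8}]'

```text
clock: 6.65
eef_pos: [0.7094, 0.0462, 0.1972]
orientation: [0.715, -0.699, -0.0, 0.0]
ft_force: [0.1, -0.4, -1.1]
gripper_width: 0.216
finger_force: 50.8
```

Call:
apply_moves --targets '[{"translation": [0, 0, 0], "delta_rot": [0, 0, 0], "hand": 0.8}, {"translation": [0, 0, 0], "delta_rot": [0, 0, 0], "hand": 0.8}]'

```text
clock: 6.82
eef_pos: [0.7092, 0.0466, 0.1962]
orientation: [0.716, -0.698, -0.0, 0.0]
ft_force: [-0.2, -0.4, -1.2]
gripper_width: 0.218
finger_force: 50.7
```

```bash
python3 - <<'E'
from h import *
s=bot.get_state(); T=s['eef_pos']; print(s['clock'],T,s['orientation'],s['q'],s['gripper_width'])
p=bot.capture('wrist'); cv2.imwrite('pics/w3.png',p['img']); C=cloud(p); np.savez('w3.npz',**p)
g=p['img'].astype(int).sum(2)
m=((g<255)&(C[...,2]<.02)&(abs(C[...,0]-.71)<.09)&(abs(C[...,1]-.045)<.16)).astype(np.uint8)
print('dish',cv2.minAreaRect((C[m>0][:,:2]*1000).astype(np.float32)))
k=(abs(C[...,0]-T[0])<.04)&(C[...,2]>.08)&(C[...,2]<T[2]-.075); q=C[k]; print('spat',len(q),cv2.minAreaRect((q[:,:2]*1000).astype(np.float32)))
for lo in np.arange(-.1,.1,.02):
    j=(q[:,1]-T[1]>lo)&(q[:,1]-T[1]<lo+.02)
    if j.sum(): print(round(lo,2),j.sum(),np.median(q[j],0),q[j].max(0))
E
```

```text
6.8167 [0.7092 0.0466 0.1962] [ 0.7157 -0.6985 -0.0005  0.0004] [ 0.2922  0.6086  0.1073 -0.0006 -1.0706 -0.2675] 0.21827790454361204
dish ((720.4076538085938, 61.467185974121094), (287.864501953125, 121.74292755126953), 79.74453735351562)
spat 0 ((0.0, 0.0), (0.0, 0.0), 0.0)
```

View pics/w3.png

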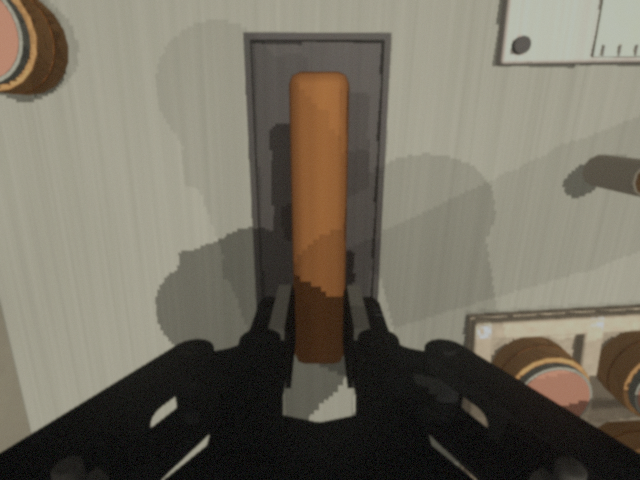

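The wrist view shows the spatula held level over the dish, with the handle at column 319 and the dish between columns 246 and 390, far edge at row 35. It is well centred, so I'll lower it.

Call:
apply_moves --targets '[{"translation": [0.001, -0.001, -0.03], "delta_rot": [0, 0, 0], "hand": 0.8}, {"translation": [0, 0, -0.03], "delta_rot": [0, 0, 0], "hand": 0.8}, {"translation": [0, 0, -0.025], "delta_rot": [0, 0, 0], "hand": 0.8}, {"translation": [0, 0, -0.015], "delta_rot": [0, 0, 0], "hand": 0.8}, {"translation": [0, 0, -0.008], "delta_rot": [0, 0, 0], "hand": 0.8}, {"translation": [0, 0, -0.005], "delta_rot": [0, 0, 0], "hand": 0.8}, {"translation": [0, 0, -0.002], "delta_rot": [0, 0, 0], "hand": 0.8}, {"translation": [0, 0, 0], "delta_rot": [0, 0, 0], "hand": 0.8}]'

```text
clock: 7.53
eef_pos: [0.7101, 0.0433, 0.0834]
orientation: [0.715, -0.699, 0.0, -0.001]
ft_force: [-0.9, -0.6, -0.2]
gripper_width: 0.215
finger_force: 50.7
```

Call:
apply_moves --targets '[{"translation": [0, 0, 0], "delta_rot": [0, 0, 0], "hand": 0.25}, {"translation": [0, 0, 0], "delta_rot": [0, 0, 0], "hand": 0.25}, {"translation": [0, 0, 0], "delta_rot": [0, 0, 0], "hand": 0.25}, {"translation": [0, 0, 0], "delta_rot": [0, 0, 0], "hand": 0.25}, {"translation": [0, 0, 0.03], "delta_rot": [0, 0, 0], "hand": 0.25}, {"translation": [0, 0, 0.03], "delta_rot": [0, 0, 0], "hand": 0.25}, {"translation": [0, 0, 0.03], "delta_rot": [0, 0, 0], "hand": 0.25}, {"translation": [0, 0, 0.04], "delta_rot": [0, 0, 0], "hand": 0.25}, {"translation": [0, 0, 0], "delta_rot": [0, 0, 0], "hand": 0.25}]'

```text
clock: 8.28
eef_pos: [0.7136, 0.0441, 0.2231]
orientation: [0.716, -0.698, 0.006, -0.007]
ft_force: [1.4, -0.9, 2.5]
gripper_width: 0.375
finger_force: 0.0
```

```bash
python3 - <<'E'
from h import *
s=bot.get_state(); T=s['eef_pos']; print(s['clock'],T,s['q'])
p=bot.capture('scene'); C=cloud(p); cv2.imwrite('pics/s4.png',cv2.resize(p['img'][200:360,180:480],None,fx=2.6,fy=2.6,interpolation=cv2.INTER_CUBIC)); np.savez('s4.npz',**p)
im=p['img'].astype(int); m=(im[...,2]-im[...,0]>40)&(abs(C[...,0]-.71)<.05)&(abs(C[...,1]-.02)<.1)&(C[...,2]<.05)
print('handle',m.sum(),cv2.minAreaRect((C[m][:,:2]*1000).astype(np.float32)),np.percentile(C[m][:,2],[5,50,95]))
E
```

```text
8.2833 [0.7136 0.0441 0.2231] [ 0.2883  0.5866  0.1365  0.0041 -1.1035 -0.2658]
handle 278 ((711.3392333984375, 9.787368774414062), (20.320194244384766, 102.92329406738281), 0.9853352308273315) [0.0189 0.0222 0.0256]
```

View pics/s4.png

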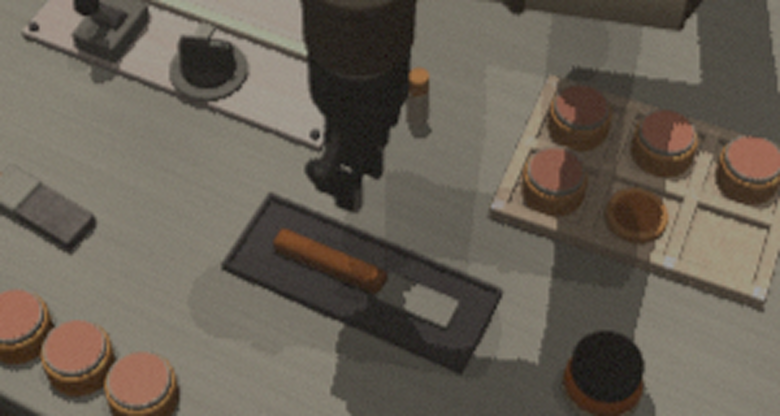

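The spatula lies flat in the dish, with its handle at (330,260) and blade at (430,300) in the crop. Next is the lever. I'll close the fingers and bring them down on the +x side of the ball.

Call:
apply_moves --targets '[{"translation": [-0.006, -0.03, 0], "delta_rot": [0, 0, 0], "hand": 1}, {"translation": [-0.0075, -0.0375, 0], "delta_rot": [0, 0, 0], "hand": 1}, {"translation": [-0.0075, -0.0375, 0], "delta_rot": [0, 0, 0], "hand": 1}, {"translation": [-0.0075, -0.0375, 0], "delta_rot": [0, 0, 0], "hand": 1}, {"translation": [-0.0075, -0.0375, 0], "delta_rot": [0, 0, 0], "hand": 1}, {"translation": [-0.0075, -0.0375, 0], "delta_rot": [0, 0, 0], "hand": 1}, {"translation": [-0.0075, -0.0375, 0], "delta_rot": [0, 0, 0], "hand": 1}, {"translation": [-0.0075, -0.0375, 0], "delta_rot": [0, 0, 0], "hand": 1}, {"translation": [-0.0075, -0.0375, 0], "delta_rot": [0, 0, 0], "hand": 1}, {"translation": [-0.0075, -0.0375, 0], "delta_rot": [0, 0, 0], "hand": 1}]'

```text
clock: 9.17
eef_pos: [0.6354, -0.3253, 0.2117]
orientation: [0.715, -0.699, -0.001, 0.0]
ft_force: [0.8, -0.3, -0.3]
gripper_width: 0.003
finger_force: 0.0
```

Call:
apply_moves --targets '[{"translation": [0, 0, 0], "delta_rot": [0, 0, 0], "hand": 1}, {"translation": [0, 0, 0], "delta_rot": [0, 0, 0], "hand": 1}, {"translation": [0, 0, 0], "delta_rot": [0, 0, 0], "hand": 1}]'

```text
clock: 9.42
eef_pos: [0.636, -0.3237, 0.2116]
orientation: [0.715, -0.699, -0.001, 0.0]
ft_force: [-0.2, 1.7, 0.5]
gripper_width: 0.005
finger_force: 0.0
```

```bash
python3 - <<'E'
from h import *
s=bot.get_state(); T=s['eef_pos']; print(s['clock'],T,s['orientation'],s['gripper_width'],s['q'])
p=bot.capture('wrist'); C=cloud(p); cv2.imwrite('pics/w5.png',p['img'])
b=atz(p,bot.recognise(p,'lock_tip')[0]['position'],.085); print('ball',b)
from scipy.spatial.transform import Rotation as Ro
Rt=Ro.from_quat(s['orientation']).as_matrix(); d=(C-T)@Rt
k=(p['depth']>0)&(p['depth']<.18)&(abs(d[...,1])<.04)&(abs(d[...,0])<.03)&(d[...,2]>.045)
q=d[k];print(len(q),q.min(0),q.max(0))
E
```

```text
9.4167 [ 0.636  -0.3237  0.2116] [ 0.7147 -0.6994 -0.0006  0.0001] 0.005247213095818457 [-0.2451  0.6004  0.1334 -0.0004 -1.1049  0.2669]Traceback (most recent call last):
  File "<stdin>", line 4, in <module>
IndexError: list index out of range
```

Call:
apply_moves --targets '[{"translation": [0, 0, -0.02], "delta_rot": [0, 0, 0], "hand": 1}, {"translation": [0, 0, -0.02], "delta_rot": [0, 0, 0], "hand": 1}, {"translation": [0, 0, -0.016], "delta_rot": [0, 0, 0], "hand": 1}, {"translation": [0, 0, -0.008], "delta_rot": [0, 0, 0], "hand": 1}, {"translation": [0, 0, 0], "delta_rot": [0, 0, 0], "hand": 1}]'

```text
clock: 9.93
eef_pos: [0.6358, -0.322, 0.1459]
orientation: [0.716, -0.699, -0.002, 0.001]
ft_force: [0.3, 0.2, 0.5]
gripper_width: 0.001
finger_force: 0.0
```

Call:
apply_moves --targets '[{"translation": [-0.007, -0.0003, 0], "delta_rot": [0, 0, 0], "hand": 1}, {"translation": [-0.007, -0.0003, 0], "delta_rot": [0, 0, 0], "hand": 1}, {"translation": [-0.007, -0.0003, 0], "delta_rot": [0, 0, 0], "hand": 1}, {"translation": [-0.007, -0.0003, 0], "delta_rot": [0, 0, 0], "hand": 1}, {"translation": [-0.007, -0.0003, 0], "delta_rot": [0, 0, 0], "hand": 1}, {"translation": [-0.007, -0.0003, 0], "delta_rot": [0, 0, 0], "hand": 1}, {"translation": [-0.007, -0.0003, 0], "delta_rot": [0, 0, 0], "hand": 1}]'

```text
clock: 10.52
eef_pos: [0.5862, -0.3259, 0.1489]
orientation: [0.715, -0.699, 0.0, -0.0]
ft_force: [1.7, -0.0, 0.2]
gripper_width: -0.0
finger_force: 0.6
```

Call:
apply_moves --targets '[{"translation": [-0.006, 0, 0], "delta_rot": [0, 0, 0], "hand": 1}, {"translation": [-0.005, 0, 0], "delta_rot": [0, 0, 0], "hand": 1}, {"translation": [-0.003, 0, 0], "delta_rot": [0, 0, 0], "hand": 1}, {"translation": [0, 0, 0], "delta_rot": [0, 0, 0], "hand": 1}]'

```text
clock: 10.85
eef_pos: [0.572, -0.3258, 0.1478]
orientation: [0.715, -0.699, -0.001, 0.0]
ft_force: [0.7, -0.1, 0.2]
gripper_width: -0.001
finger_force: 0.0
```

Call:
apply_moves --targets '[{"translation": [-0.002, 0, 0], "delta_rot": [0, 0, 0], "hand": 1}, {"translation": [-0.002, 0, 0], "delta_rot": [0, 0, 0], "hand": 1}, {"translation": [0, 0, 0], "delta_rot": [0, 0, 0], "hand": 1}]'

```text
clock: 11.1
eef_pos: [0.5691, -0.3258, 0.1482]
orientation: [0.715, -0.699, -0.0, 0.0]
ft_force: [-0.0, -0.1, -0.8]
gripper_width: 0.001
finger_force: 0.2
```

Call:
apply_moves --targets '[{"translation": [-0.002, 0, 0], "delta_rot": [0, 0, 0], "hand": 1}, {"translation": [-0.001, 0, 0], "delta_rot": [0, 0, 0], "hand": 1}, {"translation": [0, 0, 0], "delta_rot": [0, 0, 0], "hand": 1}]'

```text
clock: 11.35
eef_pos: [0.5676, -0.3258, 0.1488]
orientation: [0.715, -0.699, 0.002, -0.001]
ft_force: [4.8, 0.3, -2.4]
gripper_width: -0.001
finger_force: 2.2
```

```bash
python3 - <<'E'
from h import *
p=bot.capture('scene'); np.savez('s6.npz',**p)
for t in ('lock_tip','pointer'):
    for r in bot.recognise(p,t)[:2]: print(t,r['score'],r['position'],atz(p,r['position'],.085))
y=np.radians(2.13); 
def w(x,yy,z): return [.4972+x*np.cos(y)-yy*np.sin(y),-.2434+x*np.sin(y)+yy*np.cos(y),z]
for a in (-.5,.5): print('pred ball px',a,pix(p,w(.072+.06*np.sin(a),-.085,.032+.06*np.cos(a))))
cv2.imwrite('pics/s6.png',cv2.resize(p['img'][165:265,180:350],None,fx=4.5,fy=4.5,interpolation=cv2.INTER_CUBIC))
E
```

```text
lock_tip 0.65 [389.2, 271.2] [0.5935 0.1664 0.085 ]
lock_tip 0.58 [224.8, 188.8] [ 0.5491 -0.318   0.085 ]
pointer 0.69 [263.2, 216.0] [ 0.5834 -0.1791  0.085 ]
pred ball px -0.5 [223.2389 186.4347]
pred ball px 0.5 [211.1714 200.931 ]
```

View pics/s6.png

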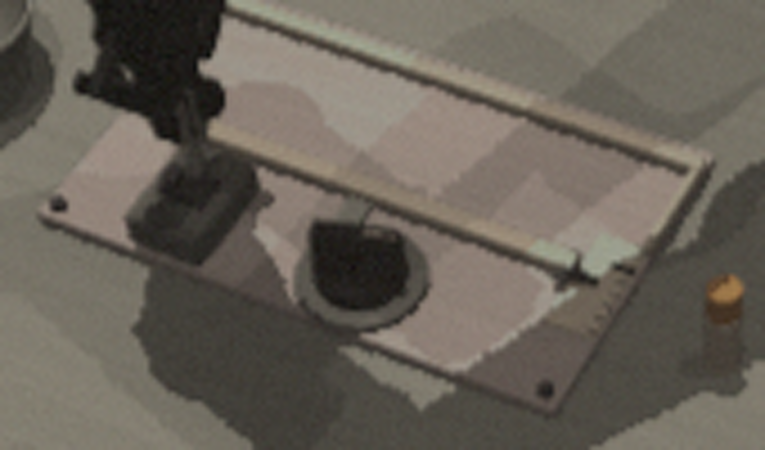

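The lever now leans towards the lane, with its arm at about (190,130) in the crop and its ball hidden behind the fingers. I'll press lightly against the stop, back off, and go to the knob.

Call:
apply_moves --targets '[{"translation": [-0.001, 0, 0], "delta_rot": [0, 0, 0], "hand": 1}, {"translation": [-0.001, 0, 0], "delta_rot": [0, 0, 0], "hand": 1}, {"translation": [0, 0, 0], "delta_rot": [0, 0, 0], "hand": 1}]'

```text
clock: 11.75
eef_pos: [0.5671, -0.3258, 0.1489]
orientation: [0.715, -0.699, 0.003, -0.002]
ft_force: [9.0, -0.6, -3.8]
gripper_width: -0.002
finger_force: 3.7
```

Call:
apply_moves --targets '[{"translation": [0.01, 0, 0], "delta_rot": [0, 0, 0], "hand": 1}, {"translation": [0.01, 0, 0.02], "delta_rot": [0, 0, 0], "hand": 1}, {"translation": [0, 0, 0.035], "delta_rot": [0, 0, 0], "hand": 1}, {"translation": [-0.004, 0.036, 0], "delta_rot": [0, 0, 5], "hand": 0.2}, {"translation": [-0.004, 0.036, 0], "delta_rot": [0, 0, 6], "hand": 0.2}, {"translation": [-0.004, 0.036, 0], "delta_rot": [0, 0, 6], "hand": 0.2}, {"translation": [-0.004, 0.006, 0], "delta_rot": [0, 0, 0], "hand": 0.2}, {"translation": [0, 0, 0], "delta_rot": [0, 0, 0], "hand": 0.2}]'

```text
clock: 12.42
eef_pos: [0.5671, -0.21, 0.2036]
orientation: [0.811, -0.585, -0.001, 0.001]
ft_force: [-0.8, -1.3, -0.1]
gripper_width: 0.404
finger_force: 0.0
```

```bash
python3 - <<'E'
from h import *
s=bot.get_state(); T=s['eef_pos']; o=s['orientation']; print(s['clock'],T,np.degrees(2*np.arctan2(o[1],o[0]))+90,s['gripper_width'],s['q'])
p=bot.capture('wrist'); C=cloud(p); cv2.imwrite('pics/w7.png',p['img']); np.savez('w7.npz',**p)
K=(np.hypot(C[...,0]-.567,C[...,1]+.212)<.04)&(C[...,2]>.042)&(C[...,2]<.06); Q=C[K]; print('bar',len(Q),cv2.minAreaRect((Q[:,:2]*1000).astype(np.float32)))
K=K&(C[...,2]>.051); Q=C[K]; print('bar top',len(Q),cv2.minAreaRect((Q[:,:2]*1000).astype(np.float32)))
E
```

```text
12.4167 [ 0.5671 -0.21    0.2036] 18.41127955049953 0.40401964498130905 [-0.0872  0.4379 -0.1775  0.     -0.9589  0.4085]
bar 1890 ((568.247802734375, -211.40573120117188), (13.6235990524292, 52.36891174316406), 18.099824905395508)
bar top 1803 ((568.2355346679688, -211.41168212890625), (13.427555084228516, 52.34013366699219), 17.86585235595703)
```

Call:
apply_moves --targets '[{"translation": [0.001, -0.0014, -0.03], "delta_rot": [0, 0, 0], "hand": 0.2}, {"translation": [0, 0, -0.03], "delta_rot": [0, 0, 0], "hand": 0.2}, {"translation": [0, 0, -0.02], "delta_rot": [0, 0, 0], "hand": 0.2}, {"translation": [0, 0, -0.01], "delta_rot": [0, 0, 0], "hand": 0.2}, {"translation": [0, 0, -0.0065], "delta_rot": [0, 0, 0], "hand": 0.2}, {"translation": [0, 0, 0], "delta_rot": [0, 0, 0], "hand": 0.2}]' --grip_force 40

```text
clock: 12.97
eef_pos: [0.569, -0.2142, 0.1057]
orientation: [0.81, -0.586, -0.001, 0.001]
ft_force: [0.5, -0.3, 0.5]
gripper_width: 0.402
finger_force: 0.0
```

Call:
apply_moves --targets '[{"translation": [0, 0, 0], "delta_rot": [0, 0, 0], "hand": 0.9}, {"translation": [0, 0, 0], "delta_rot": [0, 0, 0], "hand": 0.9}, {"translation": [0, 0, 0], "delta_rot": [0, 0, 0], "hand": 0.9}, {"translation": [0, 0, 0], "delta_rot": [0, 0, 0], "hand": 0.9}]'

```text
clock: 13.3
eef_pos: [0.5693, -0.214, 0.1083]
orientation: [0.81, -0.586, 0.001, 0.0]
ft_force: [-2.6, -4.0, 3.9]
gripper_width: 0.148
finger_force: 42.4
```

Call:
apply_moves --targets '[{"translation": [0, 0, 0], "delta_rot": [0, 0, -5], "hand": 0.9}, {"translation": [0, 0, 0], "delta_rot": [0, 0, -5], "hand": 0.9}, {"translation": [0, 0, 0], "delta_rot": [0, 0, 0], "hand": 0.9}]'

```text
clock: 13.55
eef_pos: [0.5686, -0.2142, 0.1083]
orientation: [0.755, -0.655, 0.0, 0.001]
ft_force: [-3.8, -5.1, 3.9]
gripper_width: 0.152
finger_force: 42.6
```

Call:
apply_moves --targets '[{"translation": [0, 0.001, 0], "delta_rot": [0, 0, -6], "hand": 0.9}, {"translation": [0, 0.001, 0], "delta_rot": [0, 0, -6], "hand": 0.9}, {"translation": [0, 0.0005, 0], "delta_rot": [0, 0, -6], "hand": 0.9}, {"translation": [0, 0, 0], "delta_rot": [0, 0, -6], "hand": 0.9}, {"translation": [0, 0, 0], "delta_rot": [0, 0, -6], "hand": 0.9}, {"translation": [0, 0, 0], "delta_rot": [0, 0, -6], "hand": 0.9}, {"translation": [0, 0, 0], "delta_rot": [0, 0, -6], "hand": 0.9}, {"translation": [0, 0, 0], "delta_rot": [0, 0, -6], "hand": 0.9}, {"translation": [0, 0, 0], "delta_rot": [0, 0, -6], "hand": 0.9}, {"translation": [0, 0, 0], "delta_rot": [0, 0, -6], "hand": 0.9}]'

```text
clock: 14.38
eef_pos: [0.5648, -0.2124, 0.1083]
orientation: [-0.325, 0.946, 0.001, -0.005]
ft_force: [-13.2, -5.6, 11.7]
gripper_width: 0.151
finger_force: 43.5
```

Call:
apply_moves --targets '[{"translation": [0, 0, 0], "delta_rot": [0, 0, 0], "hand": 0.9}, {"translation": [0, 0, 0], "delta_rot": [0, 0, 0], "hand": 0.9}, {"translation": [0, 0, 0], "delta_rot": [0, 0, 0], "hand": 0.9}]'

```text
clock: 14.63
eef_pos: [0.5647, -0.2124, 0.1083]
orientation: [-0.327, 0.945, 0.001, -0.005]
ft_force: [-12.4, -6.8, 11.1]
gripper_width: 0.154
finger_force: 43.5
```

```bash
python3 - <<'E'
from h import *
s=bot.get_state(); T=s['eef_pos']; o=s['orientation']; print(s['clock'],T,np.degrees(2*np.arctan2(o[1],o[0]))+90,s['gripper_width'],s['q'])
p=bot.capture('wrist'); cv2.imwrite('pics/w8.png',p['img']); np.savez('w8.npz',**p)
t=bot.capture('top'); np.savez('t8.npz',**t); q=bot.capture('scene'); np.savez('s8.npz',**q)
a=cv2.resize(t['img'][235:315,335:415],(400,400),interpolation=cv2.INTER_CUBIC)
b=cv2.resize(q['img'][180:240,250:330],(400,300),interpolation=cv2.INTER_CUBIC)
o=np.zeros((600,800,3),np.uint8); o[:400,:400]=a; o[:300,400:]=b
c=cv2.resize(p['img'],(266,200)); o[400:,:266]=c
cv2.imwrite('pics/m8.png',o)
for z,n in ((p,'w'),(t,'t'),(q,'s')):
  for k in ('pointer','mark'):
    for r in bot.recognise(z,k)[:2]: print(n,k,round(r['score'],2),r['position'])
E
```

```text
14.6333 [ 0.5647 -0.2124  0.1083] 308.2063609827872 0.15369109765208785 [-0.091   0.5519 -0.2687  0.0025 -0.7607 -0.8148]
w pointer 0.64 [391.6, 147.6]
w pointer 0.23 [321.7, 286.1]
w mark 0.94 [357.5, 155.4]
t pointer 0.67 [402.1, 272.0]
t mark 0.68 [413.7, 271.1]
s pointer 0.69 [292.3, 212.9]
s pointer 0.67 [434.5, 252.6]
s mark 0.71 [258.4, 224.8]
s mark 0.66 [276.6, 215.4]
```

View pics/m8.png

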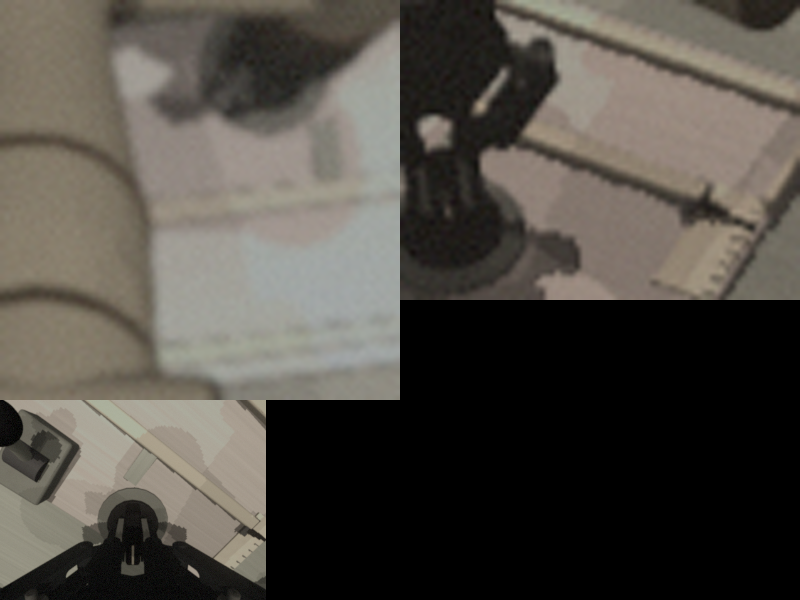

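```bash
python3 - <<'E'
from h import *
y=np.radians(2.13); c=np.array([.4972,-.2434]); Rs=np.array([[np.cos(y),-np.sin(y)],[np.sin(y),np.cos(y)]])
loc=lambda X:(np.asarray(X)[...,:2]-c)@Rs
for n in ('w8','s8','w1'):
    p=dict(np.load(n+'.npz')); C=cloud(p); L=loc(C); Z=C[...,2]
    for lo,hi in ((-.12,-.05),(-.05,.02),(.02,.08),(.08,.12)):
        b=(L[...,1]>lo)&(L[...,1]<hi)&(Z>.0155)&(Z<.024)
        F=L[b&(L[...,0]>-.04)&(L[...,0]<.03)][:,0]; G=L[b&(L[...,0]>-.11)&(L[...,0]<-.07)][:,0]
        if len(F)>50 and len(G)>50: print(n,lo,'fence',len(F),np.percentile(F,[2,10,50,98])*1e3,'rail',len(G),np.percentile(G,[2,50,90,98])*1e3)
w=dict(np.load('w8.npz'))['img']; s=dict(np.load('s8.npz'))['img']
a=cv2.resize(w[280:380,540:640],(500,500),interpolation=cv2.INTER_CUBIC); b=cv2.resize(s[205:245,285:315],(300,400),interpolation=cv2.INTER_CUBIC)
o=np.zeros((500,800,3),np.uint8); o[:,:500]=a; o[:400,500:]=b; cv2.imwrite('pics/m9.png',cv2.convertScaleAbs(o,alpha=1.5))
E
```

```text
w8 0.02 fence 4782 [-13.4623 -12.2292  -6.6828   0.0124] rail 1417 [-93.7406 -87.2716 -85.8337 -85.4546]
s8 0.02 fence 81 [-15.0248 -13.8583  -4.6622  19.1449] rail 80 [-98.9473 -90.6246 -85.8546 -84.3197]
s8 0.08 fence 67 [-15.7849 -12.7195  -5.7664   2.9775] rail 54 [-98.6879 -90.2341 -85.8373 -84.1255]
w1 -0.12 fence 671 [ 3.9437  4.6428 10.3224 17.4593] rail 669 [-98.1588 -92.4546 -87.6384 -86.6712]
w1 -0.05 fence 678 [ 3.9     4.6244 10.2577 17.7111] rail 664 [-98.1944 -92.4901 -87.6811 -86.703 ]
w1 0.02 fence 804 [-39.3232 -37.5063   7.0725  17.2658] rail 563 [-98.2167 -92.4948 -87.7003 -86.7585]
w1 0.08 fence 498 [-39.3732 -36.6923   7.7182  17.4583] rail 368 [-98.2065 -92.5094 -87.7194 -86.7764]
```

View pics/m9.png

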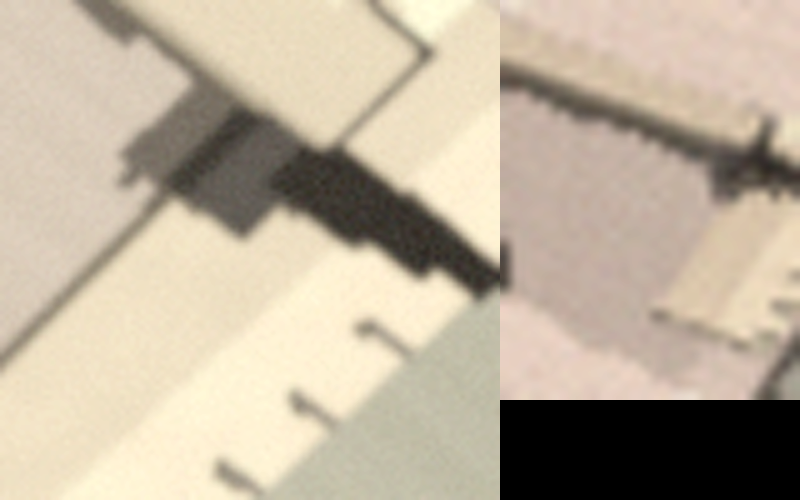

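The crop shows the pointer just short of the bold mark, with the mark hidden under or beyond the pointer tip at the edge. The lane is about 72 mm wide, so it needs about 8° more.

Call:
apply_moves --targets '[{"translation": [0.001, 0, 0], "delta_rot": [0, 0, -4], "hand": 0.9}, {"translation": [0.001, 0, 0], "delta_rot": [0, 0, -4], "hand": 0.9}, {"translation": [0, 0, 0], "delta_rot": [0, 0, 0], "hand": 0.9}, {"translation": [0, 0, 0], "delta_rot": [0, 0, 0], "hand": 0.9}]'

```text
clock: 15.42
eef_pos: [0.5648, -0.2119, 0.1082]
orientation: [-0.26, 0.965, 0.002, -0.008]
ft_force: [-16.9, -5.2, 15.7]
gripper_width: 0.153
finger_force: 44.1
```

Call:
apply_moves --targets '[{"translation": [0, 0, 0], "delta_rot": [0, 0, 0], "hand": 0.3}, {"translation": [0, 0, 0], "delta_rot": [0, 0, 0], "hand": 0.2}, {"translation": [0, 0, 0], "delta_rot": [0, 0, 0], "hand": 0.2}, {"translation": [0, 0, 0.02], "delta_rot": [0, 0, 0], "hand": 0.2}, {"translation": [0, 0, 0.035], "delta_rot": [0, 0, 0], "hand": 0.2}, {"translation": [0, 0, 0.04], "delta_rot": [0, 0, 0], "hand": 0.2}, {"translation": [-0.015, 0.035, 0.01], "delta_rot": [0, 0, 0], "hand": 0.2}, {"translation": [-0.015, 0.035, 0], "delta_rot": [0, 0, 0], "hand": 0.2}, {"translation": [0, 0, 0], "delta_rot": [0, 0, 0], "hand": 0.2}, {"translation": [0, 0, 0], "delta_rot": [0, 0, 0], "hand": 0.2}]'

```text
clock: 16.25
eef_pos: [0.5416, -0.1389, 0.2129]
orientation: [-0.263, 0.965, -0.0, 0.001]
ft_force: [0.8, -0.0, -0.4]
gripper_width: 0.402
finger_force: 0.0
```

```bash
cat > m.py <<'E'
from h import *
import sys
n=sys.argv[1]
y=np.radians(2.13); c=np.array([.4972,-.2434]); Rs=np.array([[np.cos(y),-np.sin(y)],[np.sin(y),np.cos(y)]])
loc=lambda X:(np.asarray(X)[...,:2]-c)@Rs
s=bot.get_state(); T=s['eef_pos']; o=s['orientation']; print(s['clock'],T,np.degrees(2*np.arctan2(o[1],o[0]))+90,s['q'])
p=bot.capture('wrist'); np.savez(n+'.npz',**p); cv2.imwrite(f'pics/{n}full.png',p['img'])
C=cloud(p); L=loc(C); Z=C[...,2]
for lo,hi in ((-.05,.0),(0,.05),(.05,.1)):
    b=(L[...,1]>lo)&(L[...,1]<hi)&(Z>.0155)&(Z<.024)
    F=L[b&(L[...,0]>-.04)&(L[...,0]<.03)][:,0]; G=L[b&(L[...,0]>-.11)&(L[...,0]<-.07)][:,0]
    if len(F)>50 and len(G)>50: print(lo,np.percentile(F,[2,50,98])*1e3,np.percentile(G,[2,50,98])*1e3)
# scale in station frame, rectified at z=.02: 8 px/mm
xs=np.arange(-.03,.045,.000125); ys=np.arange(.125,.175,.000125)
X,Y=np.meshgrid(xs,ys,indexing='ij'); W=np.stack([X,Y],-1)@Rs.T+c
out=[]
for z in (.0125,.02):
    uv=pix(p,np.concatenate([W,np.full(X.shape+(1,),z)],-1)).astype(np.float32); out.append(cv2.remap(p['img'],uv[...,0],uv[...,1],cv2.INTER_CUBIC))
print('pz',pix(p,[*(np.array([0,.16])@Rs.T+c),.02]))
cv2.imwrite(f'pics/{n}.png',np.hstack(out)); print(out[0].shape)
K=(np.hypot(C[...,0]-.568,C[...,1]+.2114)<.04)&(Z>.045)&(Z<.06); Q=C[K]
if len(Q)>50: print('bar',cv2.minAreaRect((Q[:,:2]*1000).astype(np.float32)))
E
python3 m.py w10
```

```text
16.25 [ 0.5416 -0.1389  0.2129] 300.4753610913223 [ 0.0387  0.3563 -0.2839 -0.0003 -0.9281 -1.0774]
0.05 [-15.8227  -9.2467  -2.4291] [-97.4292 -90.4411 -86.0557]
pz [424.7451 206.0166]
(600, 400, 3)
bar ((567.2046508789062, -210.75775146484375), (52.314483642578125, 14.720425605773926), 30.075162887573242)
```

View pics/w10.png

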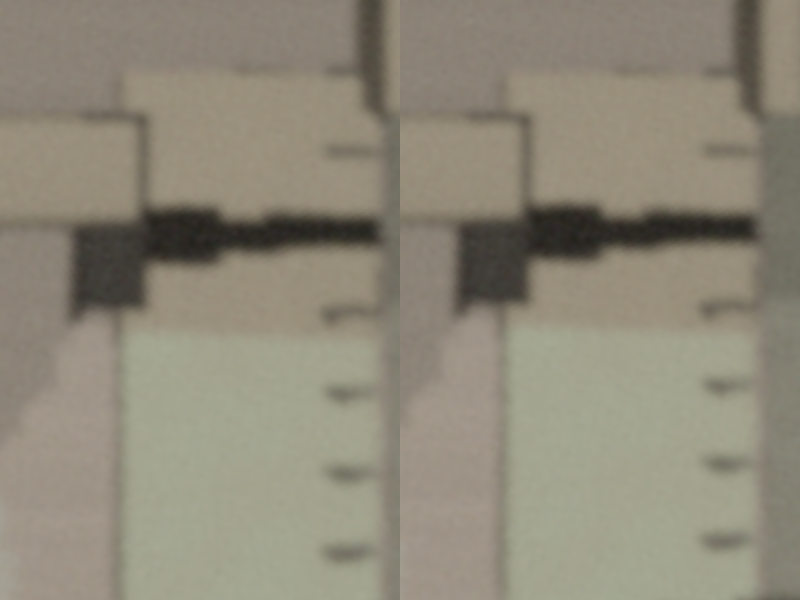

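The rectified scale at 8 px/mm shows the bold mark centred at row 231, with ticks every 80 px. The pointer neck is at about rows 235–238, so any offset is sub-millimetre and in +x. I'll zoom in to quantify it.

```bash
python3 - <<'E'
from h import *
y=np.radians(2.13); c=np.array([.4972,-.2434]); Rs=np.array([[np.cos(y),-np.sin(y)],[np.sin(y),np.cos(y)]])
p=dict(np.load('w10.npz')); C=cloud(p); L=(C[...,:2]-c)@Rs
for a,b in ((.142,.150),(.150,.156),(.1575,.159),(.16,.17)):
    k=(L[...,1]>a)&(L[...,1]<b)&(abs(L[...,0]-.001)<.0035)&(p['img'].sum(2)<200); print('z',a,k.sum(),np.percentile(C[k][:,2],[10,50,90]) if k.sum() else '')
xs=np.arange(-.006,.008,.0001); ys=np.arange(.142,.176,.001)
for z in (.0125,.016):
    X,Y=np.meshgrid(xs,ys,indexing='ij'); W=np.stack([X,Y],-1)@Rs.T+c
    uv=pix(p,np.concatenate([W,np.full(X.shape+(1,),z)],-1)).astype(np.float32); g=cv2.remap(p['img'],uv[...,0],uv[...,1],cv2.INTER_CUBIC).astype(float).sum(2)
    w=np.clip(np.median(g,0)*.75-g,0,None)
    for j in range(len(ys)):
        if w[:,j].sum()>100: 
            m=(w[:,j]*xs).sum()/w[:,j].sum(); print(z,round(ys[j],3),'centre mm',round(m*1e3,2),'width',round((w[:,j]>w[:,j].max()/2).sum()*.1,1))
E
```

```text
z 0.142 72 [0.0191 0.0199 0.0208]
z 0.15 37 [0.019  0.02   0.0206]
z 0.1575 2 [0.0202 0.0203 0.0204]
z 0.16 48 [0.0123 0.0131 0.014 ]
0.0125 0.143 centre mm 0.47 width 2.7
0.0125 0.144 centre mm -0.65 width 5.2
0.0125 0.145 centre mm -0.54 width 5.2
0.0125 0.146 centre mm -0.61 width 5.3
0.0125 0.147 centre mm -0.68 width 5.4
0.0125 0.148 centre mm -0.61 width 5.5
0.0125 0.149 centre mm -0.6 width 5.3
0.0125 0.15 centre mm -0.62 width 5.3
0.0125 0.151 centre mm -0.6 width 4.8
0.0125 0.152 centre mm -0.65 width 4.3
0.0125 0.153 centre mm -0.59 width 3.2
0.0125 0.154 centre mm -0.56 width 3.2
0.0125 0.155 centre mm -0.61 width 3.1
0.0125 0.156 centre mm -0.47 width 3.2
0.0125 0.157 centre mm -0.51 width 3.1
0.0125 0.158 centre mm -0.64 width 3.3
0.0125 0.159 centre mm -0.91 width 3.7
0.0125 0.16 centre mm -1.08 width 3.6
0.0125 0.161 centre mm -1.17 width 3.4
0.0125 0.162 centre mm -1.15 width 3.2
0.0125 0.163 centre mm -1.21 width 3.2
0.0125 0.164 centre mm -1.19 width 3.2
0.0125 0.165 centre mm -1.21 width 2.8
0.0125 0.166 centre mm -1.21 width 2.9
0.0125 0.167 centre mm -1.14 width 
[... 629 characters left out ...]
re mm -0.76 width 3.1
0.016 0.154 centre mm -0.78 width 3.1
0.016 0.155 centre mm -0.67 width 3.2
0.016 0.156 centre mm -0.71 width 3.1
0.016 0.157 centre mm -0.88 width 3.5
0.016 0.158 centre mm -1.14 width 3.7
0.016 0.159 centre mm -1.29 width 3.5
0.016 0.16 centre mm -1.35 width 3.3
0.016 0.161 centre mm -1.33 width 3.3
0.016 0.162 centre mm -1.4 width 3.1
0.016 0.163 centre mm -1.36 width 3.0
0.016 0.164 centre mm -1.41 width 2.8
0.016 0.165 centre mm -1.39 width 2.7
0.016 0.166 centre mm -1.3 width 2.8
0.016 0.167 centre mm -1.27 width 2.8
0.016 0.168 centre mm -1.3 width 2.7
0.016 0.169 centre mm -1.33 width 2.8
0.016 0.17 centre mm -1.26 width 2.8
0.016 0.171 centre mm -1.03 width 2.4
```

The pointer at z≈20 mm is at −1.0 mm and the mark at −1.17 mm, so the pointer is within about 0.2 mm of the mark. Now I'll lock the lever, pushing the ball towards +x.

Call:
apply_moves --targets '[{"translation": [-0.0055, -0.0315, 0], "delta_rot": [0, 0, -4.7], "hand": 1}, {"translation": [-0.0055, -0.0315, 0], "delta_rot": [0, 0, -4.7], "hand": 1}, {"translation": [-0.0055, -0.0315, 0], "delta_rot": [0, 0, -4.7], "hand": 1}, {"translation": [-0.0055, -0.0315, 0], "delta_rot": [0, 0, -4.7], "hand": 1}, {"translation": [-0.0055, -0.0315, 0], "delta_rot": [0, 0, -4.7], "hand": 1}, {"translation": [-0.0055, -0.0315, 0], "delta_rot": [0, 0, -4.7], "hand": 1}, {"translation": [0, 0, 0], "delta_rot": [0, 0, 0], "hand": 1}, {"translation": [0, 0, 0], "delta_rot": [0, 0, 0], "hand": 1}]'

```text
clock: 16.97
eef_pos: [0.508, -0.3322, 0.2109]
orientation: [-0.016, 1.0, 0.0, -0.0]
ft_force: [0.5, -0.5, -0.6]
gripper_width: -0.004
finger_force: 0.0
```

Call:
apply_moves --targets '[{"translation": [0, 0, -0.025], "delta_rot": [0, 0, 0], "hand": 1}, {"translation": [0, 0, -0.02], "delta_rot": [0, 0, 0], "hand": 1}, {"translation": [0, 0, -0.015], "delta_rot": [0, 0, 0], "hand": 1}, {"translation": [0, 0, -0.005], "delta_rot": [0, 0, 0], "hand": 1}, {"translation": [0, 0, 0], "delta_rot": [0, 0, 0], "hand": 1}]'

```text
clock: 17.38
eef_pos: [0.5081, -0.3291, 0.1452]
orientation: [-0.019, 1.0, 0.001, -0.002]
ft_force: [-0.4, 0.6, 0.1]
gripper_width: -0.003
finger_force: 0.0
```

Call:
apply_moves --targets '[{"translation": [0.007, 0.0003, 0], "delta_rot": [0, 0, 0], "hand": 1}, {"translation": [0.007, 0.0003, 0], "delta_rot": [0, 0, 0], "hand": 1}, {"translation": [0.007, 0.0003, 0], "delta_rot": [0, 0, 0], "hand": 1}, {"translation": [0.007, 0.0003, 0], "delta_rot": [0, 0, 0], "hand": 1}, {"translation": [0.007, 0.0003, 0], "delta_rot": [0, 0, 0], "hand": 1}, {"translation": [0.007, 0.0003, 0], "delta_rot": [0, 0, 0], "hand": 1}, {"translation": [0.007, 0.0003, 0], "delta_rot": [0, 0, 0], "hand": 1}, {"translation": [0.007, 0.0003, 0], "delta_rot": [0, 0, 0], "hand": 1}, {"translation": [0.006, 0.0003, 0], "delta_rot": [0, 0, 0], "hand": 1}, {"translation": [0, 0, 0], "delta_rot": [0, 0, 0], "hand": 1}]'

```text
clock: 18.22
eef_pos: [0.5717, -0.327, 0.1465]
orientation: [-0.018, 1.0, -0.0, 0.0]
ft_force: [-0.0, -0.2, -0.5]
gripper_width: 0.001
finger_force: 0.0
```

Call:
apply_moves --targets '[{"translation": [0.003, 0, 0], "delta_rot": [0, 0, 0], "hand": 1}, {"translation": [0.002, 0, 0], "delta_rot": [0, 0, 0], "hand": 1}, {"translation": [0, 0, 0], "delta_rot": [0, 0, 0], "hand": 1}]'

```text
clock: 18.47
eef_pos: [0.5753, -0.327, 0.1466]
orientation: [-0.018, 1.0, 0.0, -0.0]
ft_force: [-1.7, -0.4, -0.7]
gripper_width: -0.003
finger_force: 0.3
```

Call:
apply_moves --targets '[{"translation": [0.001, 0, 0], "delta_rot": [0, 0, 0], "hand": 1}, {"translation": [0.001, 0, 0], "delta_rot": [0, 0, 0], "hand": 1}, {"translation": [0, 0, 0], "delta_rot": [0, 0, 0], "hand": 1}]'

```text
clock: 18.72
eef_pos: [0.5763, -0.327, 0.1467]
orientation: [-0.018, 1.0, 0.0, -0.001]
ft_force: [-3.0, 0.6, -0.2]
gripper_width: -0.002
finger_force: 1.8
```

Call:
apply_moves --targets '[{"translation": [0.001, 0, 0], "delta_rot": [0, 0, 0], "hand": 1}, {"translation": [0.001, 0, 0], "delta_rot": [0, 0, 0], "hand": 1}, {"translation": [0, 0, 0], "delta_rot": [0, 0, 0], "hand": 1}]'

```text
clock: 18.97
eef_pos: [0.5768, -0.3271, 0.1466]
orientation: [-0.018, 1.0, 0.001, -0.003]
ft_force: [-7.5, 0.2, 2.9]
gripper_width: -0.002
finger_force: 3.8
```

Call:
apply_moves --targets '[{"translation": [0.001, 0, 0], "delta_rot": [0, 0, 0], "hand": 1}, {"translation": [0, 0, 0], "delta_rot": [0, 0, 0], "hand": 1}, {"translation": [-0.01, 0, 0], "delta_rot": [0, 0, 0], "hand": 1}, {"translation": [-0.008, 0, 0.02], "delta_rot": [0, 0, 0], "hand": 1}, {"translation": [0, 0, 0.035], "delta_rot": [0, 0, 0], "hand": 1}, {"translation": [-0.004, 0.035, 0.015], "delta_rot": [0, 0, 0], "hand": 0}, {"translation": [-0.004, 0.035, 0.015], "delta_rot": [0, 0, 3], "hand": -1}, {"translation": [-0.006, 0.035, 0.015], "delta_rot": [0, 0, 3], "hand": -1}, {"translation": [-0.006, 0.035, 0.015], "delta_rot": [0, 0, 4], "hand": -1}, {"translation": [-0.006, 0.035, 0.015], "delta_rot": [0, 0, 4], "hand": -1}]'

```text
clock: 19.8
eef_pos: [0.5366, -0.1505, 0.2785]
orientation: [-0.141, 0.99, -0.0, 0.002]
ft_force: [0.9, 0.1, 0.6]
gripper_width: 0.709
finger_force: 0.0
```

Call:
apply_moves --targets '[{"translation": [-0.006, 0.037, 0.012], "delta_rot": [0, 0, 4], "hand": -1}, {"translation": [-0.006, 0.037, 0.012], "delta_rot": [0, 0, 4], "hand": -1}, {"translation": [-0.006, 0.037, 0.012], "delta_rot": [0, 0, 4], "hand": -1}, {"translation": [-0.006, 0.037, 0.012], "delta_rot": [0, 0, 4], "hand": -1}, {"translation": [-0.006, 0.037, 0.012], "delta_rot": [0, 0, 4], "hand": -1}, {"translation": [-0.006, 0.037, 0.012], "delta_rot": [0, 0, 4], "hand": -1}, {"translation": [-0.006, 0.037, 0.012], "delta_rot": [0, 0, 4], "hand": -1}, {"translation": [-0.006, 0.037, 0.012], "delta_rot": [0, 0, 4], "hand": -1}, {"translation": [-0.006, 0.037, 0.012], "delta_rot": [0, 0, 0], "hand": -1}, {"translation": [-0.006, 0.035, 0.01], "delta_rot": [0, 0, 0], "hand": -1}]'

```text
clock: 20.63
eef_pos: [0.476, 0.2184, 0.3971]
orientation: [-0.408, 0.913, 0.001, 0.003]
ft_force: [0.9, 0.1, 0.7]
gripper_width: 1.001
finger_force: 0.0
```

Call:
apply_moves --targets '[{"translation": [0, 0.015, 0], "delta_rot": [0, 0, 0], "hand": -1}, {"translation": [0, 0, 0], "delta_rot": [0, 0, 0], "hand": -1}, {"translation": [0, 0, 0], "delta_rot": [0, 0, 0], "hand": -1}]'

```text
clock: 20.88
eef_pos: [0.4762, 0.2316, 0.3947]
orientation: [-0.408, 0.913, 0.0, 0.001]
ft_force: [0.2, 0.1, -0.3]
gripper_width: 1.003
finger_force: 0.0
```

```bash
cat > tray.py <<'E'
from h import *
import sys
n=sys.argv[1]
s=bot.get_state(); T=s['eef_pos']; o=s['orientation']; print(s['clock'],T,(np.degrees(2*np.arctan2(o[1],o[0]))+90)%180,s['q'])
p=bot.capture('wrist'); np.savez(n+'.npz',**p); cv2.imwrite(f'pics/{n}.png',p['img'])
C=cloud(p); Z=C[...,2]; im=p['img'].astype(int)
near=(abs(C[...,0]-.496)<.16)&(abs(C[...,1]-.235)<.2)&(p['depth']>.2)
m=(near&(Z>.0045)&(Z<.05)).astype(np.uint8); m=cv2.morphologyEx(m,cv2.MORPH_OPEN,np.ones((3,3)))
k,l,st,_=cv2.connectedComponentsWithStats(m); j=1+np.argmax(st[1:,4]); r=cv2.minAreaRect((C[(l==j)&(Z<.02)][:,:2]*1000).astype(np.float32)); print('tray',r)
m=(near&(Z>.033)&(Z<.05)).astype(np.uint8); m=cv2.morphologyEx(m,cv2.MORPH_OPEN,np.ones((5,5)))
k,l,st,_=cv2.connectedComponentsWithStats(m)
for j in range(1,k):
    if st[j,4]<150: continue
    Q=C[l==j]; e,rad=cv2.minEnclosingCircle((Q[:,:2]*1000).astype(np.float32)); Q2=Q[Q[:,2]>.0385]; e2,r2=cv2.minEnclosingCircle((Q2[:,:2]*1000).astype(np.float32)) if len(Q2)>20 else ((0,0),0)
    print('pot',st[j,:5],np.round(e,1),round(rad,1),'pan',np.round(e2,1),round(r2,1),'z',np.percentile(Q[:,2],[50,95]))
for r in bot.recognise(p,'pot1')[:6]: print(round(r['score'],2),np.round(r['position']),atz(p,r['position'],.040)[:2])
E
python3 tray.py w12
```

```text
20.8833 [0.4762 0.2316 0.3947] 138.16482134944516 [ 0.759   0.1677 -0.066  -0.0003 -1.3359 -1.4891]
tray ((492.47943115234375, 234.12457275390625), (178.21217346191406, 260.2196960449219), 5.12117862701416)
pot [ 253   91   55   57 2459] [458.8 147.5] 29.7 pan [459.  147.5] 26.5 z [0.042  0.0436]
pot [ 311  146   52   53 2185] [450.1 230.8] 29.8 pan [450.1 231. ] 26.5 z [0.0421 0.0436]
pot [ 206  150   53   53 2184] [541.2 155.9] 29.9 pan [541.3 156.1] 26.8 z [0.0421 0.0435]
pot [ 363  196   51   49 1929] [442.  313.2] 29.8 pan [442.3 313.6] 26.7 z [0.042  0.0435]
0.89 [338. 168.] [0.4457 0.2276]
0.83 [278. 118.] [0.4586 0.1454]
0.74 [ 75. 190.] [0.6817 0.0499]
0.65 [235. 173.] [0.534  0.1557]
0.64 [383. 218.] [0.4443 0.3057]
```

View pics/w12.png

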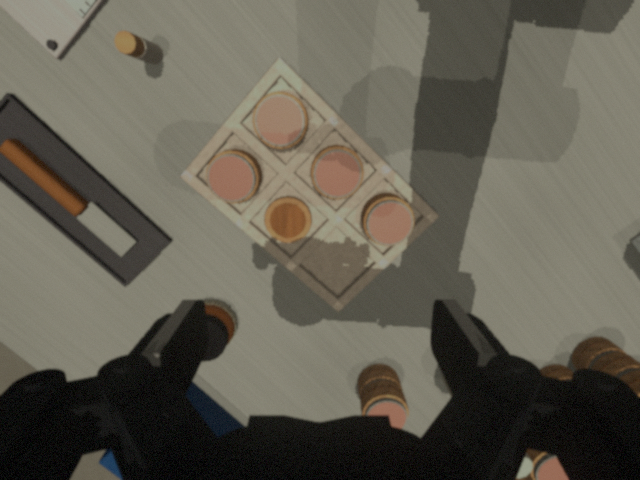

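The wrist view shows the tray with four pots at about (280,119), (337,172), (234,177) and (388,220), plus the lid at (289,219). The spatula is still in the dish. I'll go over the first pot (A).

Call:
apply_moves --targets '[{"translation": [-0.003, -0.014, -0.035], "delta_rot": [0, 0, 1], "hand": -1}, {"translation": [-0.003, -0.014, -0.035], "delta_rot": [0, 0, 1], "hand": -1}, {"translation": [-0.003, -0.014, -0.035], "delta_rot": [0, 0, 0], "hand": -1}, {"translation": [-0.003, -0.014, -0.035], "delta_rot": [0, 0, 0], "hand": -1}, {"translation": [-0.003, -0.014, -0.035], "delta_rot": [0, 0, 0], "hand": -1}, {"translation": [-0.0024, -0.014, -0.035], "delta_rot": [0, 0, 0], "hand": -1}, {"translation": [0, 0, 0], "delta_rot": [0, 0, 0], "hand": -1}, {"translation": [0, 0, 0], "delta_rot": [0, 0, 0], "hand": -1}, {"translation": [0, 0, 0], "delta_rot": [0, 0, 0], "hand": -1}]' --grip_force 20

```text
clock: 21.73
eef_pos: [0.4605, 0.1472, 0.1866]
orientation: [-0.423, 0.906, -0.0, 0.002]
ft_force: [-0.2, 0.9, 0.2]
gripper_width: 0.999
finger_force: 0.0
```

```bash
python3 tray.py w13
```

```text
21.7333 [0.4605 0.1472 0.1866] 140.05303818842128 [ 0.6467  0.2724 -0.4961  0.0014 -0.7988 -1.3448]
tray ((492.848388671875, 229.49362182617188), (178.17462158203125, 250.3669891357422), 5.03978157043457)
pot [ 275  197   97   92 6997] [458.8 147.5] 29.8 pan [458.9 147.7] 26.7 z [0.0422 0.0433]
pot [ 370  287   71   84 4345] [450.9 228.7] 29.4 pan [450.2 231.2] 27.1 z [0.0421 0.0433]
pot [ 204  288   77   84 5211] [538.5 155.7] 29.4 pan [540.8 156.4] 27.1 z [0.0422 0.0433]
0.95 [241. 318.] [0.5293 0.1502]
0.76 [440. 387.] [0.4623 0.2745]
0.74 [321. 239.] [0.4569 0.1429]
0.66 [405. 315.] [0.4484 0.2155]
0.55 [ 10. 367.] [0.6722 0.0789]
```

Call:
apply_moves --targets '[{"translation": [-0.0015, 0.0003, -0.035], "delta_rot": [0, 0, 0], "hand": -1}, {"translation": [0, 0, -0.03], "delta_rot": [0, 0, 0], "hand": -1}, {"translation": [0, 0, -0.02], "delta_rot": [0, 0, 0], "hand": -1}, {"translation": [0, 0, -0.01], "delta_rot": [0, 0, 0], "hand": -1}, {"translation": [0, 0, -0.0045], "delta_rot": [0, 0, 0], "hand": -1}, {"translation": [0, 0, 0], "delta_rot": [0, 0, 0], "hand": -1}, {"translation": [0, 0, 0], "delta_rot": [0, 0, 0], "hand": -0.8}, {"translation": [0, 0, 0], "delta_rot": [0, 0, 0], "hand": -0.6}, {"translation": [0, 0, 0], "delta_rot": [0, 0, 0], "hand": -0.55}, {"translation": [0, 0, 0], "delta_rot": [0, 0, 0], "hand": -0.5}]'

```text
clock: 22.67
eef_pos: [0.4578, 0.1476, 0.0863]
orientation: [-0.423, 0.906, 0.0, 0.001]
ft_force: [0.6, 0.2, 0.4]
gripper_width: 0.75
finger_force: 0.0
```

Call:
apply_moves --targets '[{"translation": [0, 0, 0], "delta_rot": [0, 0, 0], "hand": -0.45}, {"translation": [0, 0, 0], "delta_rot": [0, 0, 0], "hand": -0.42}, {"translation": [0, 0, 0], "delta_rot": [0, 0, 0], "hand": -0.39}, {"translation": [0, 0, 0], "delta_rot": [0, 0, 0], "hand": -0.36}, {"translation": [0, 0, 0], "delta_rot": [0, 0, 0], "hand": -0.3}, {"translation": [0, 0, 0], "delta_rot": [0, 0, 0], "hand": -0.25}]'

```text
clock: 23.17
eef_pos: [0.4575, 0.1473, 0.0859]
orientation: [-0.423, 0.906, -0.0, 0.0]
ft_force: [-1.7, -0.1, 6.0]
gripper_width: 0.693
finger_force: 20.6
```

Call:
apply_moves --targets '[{"translation": [0, 0, 0.01], "delta_rot": [0, 0, 0], "hand": -0.25}, {"translation": [0, 0, 0.02], "delta_rot": [0, 0, 0], "hand": -0.25}, {"translation": [0, 0, 0.03], "delta_rot": [0, 0, 0], "hand": -0.25}, {"translation": [0, 0, 0.03], "delta_rot": [0, 0, 0], "hand": -0.25}, {"translation": [0, -0.01, 0.003], "delta_rot": [0, 0, 0], "hand": -0.25}, {"translation": [0, -0.02, 0], "delta_rot": [0, 0, 0], "hand": -0.25}, {"translation": [0, -0.03, 0], "delta_rot": [0, 0, 0], "hand": -0.25}, {"translation": [0, -0.035, 0], "delta_rot": [0, 0, 0], "hand": -0.25}, {"translation": [0, -0.035, 0], "delta_rot": [0, 0, 0], "hand": -0.25}, {"translation": [0, -0.035, 0], "delta_rot": [0, 0, 0], "hand": -0.25}]'

```text
clock: 24.0
eef_pos: [0.4565, -0.0194, 0.1777]
orientation: [-0.424, 0.906, 0.0, -0.001]
ft_force: [0.0, 0.7, -0.8]
gripper_width: 0.693
finger_force: 22.8
```

Call:
apply_moves --targets '[{"translation": [-0.001, -0.035, 0], "delta_rot": [0, 0, 0], "hand": -0.25}, {"translation": [-0.001, -0.035, 0], "delta_rot": [0, 0, 0], "hand": -0.25}, {"translation": [-0.001, -0.035, 0], "delta_rot": [0, 0, 0], "hand": -0.25}, {"translation": [-0.001, -0.035, 0], "delta_rot": [0, 0, 0], "hand": -0.25}, {"translation": [-0.001, -0.035, 0], "delta_rot": [0, 0, 0], "hand": -0.25}, {"translation": [-0.001, -0.035, 0], "delta_rot": [0, 0, 0], "hand": -0.25}, {"translation": [0, -0.035, 0], "delta_rot": [0, 0, 0], "hand": -0.25}, {"translation": [0, -0.035, 0], "delta_rot": [0, 0, 0], "hand": -0.25}, {"translation": [0, -0.03, 0], "delta_rot": [0, 0, 0], "hand": -0.25}, {"translation": [0, -0.02, 0], "delta_rot": [0, 0, 0], "hand": -0.25}]'

```text
clock: 24.83
eef_pos: [0.4504, -0.3504, 0.1771]
orientation: [-0.422, 0.907, 0.001, -0.0]
ft_force: [0.1, 0.0, -0.9]
gripper_width: 0.691
finger_force: 22.7
```

Call:
apply_moves --targets '[{"translation": [0, -0.0085, 0], "delta_rot": [0, 0, 0], "hand": -0.25}, {"translation": [0, 0, 0], "delta_rot": [0, 0, 0], "hand": -0.25}, {"translation": [0, 0, 0], "delta_rot": [0, 0, 0], "hand": -0.25}, {"translation": [0, 0, 0], "delta_rot": [0, 0, 0], "hand": -0.25}]'

```text
clock: 25.17
eef_pos: [0.451, -0.3551, 0.1779]
orientation: [-0.424, 0.906, 0.001, -0.0]
ft_force: [-0.4, 0.1, -2.1]
gripper_width: 0.691
finger_force: 22.7
```

```bash
cat > held.py <<'E'
from h import *
s=bot.get_state(); T=s['eef_pos']; o=s['orientation']; print(s['clock'],T,(np.degrees(2*np.arctan2(o[1],o[0]))+90)%180,s['gripper_width'],s['finger_force'],s['ft_force'])
p=bot.capture('wrist'); np.savez('held.npz',**p); cv2.imwrite('pics/held.png',p['img'])
from scipy.spatial.transform import Rotation as Ro
d=(cloud(p)-T)@Ro.from_quat(o).as_matrix(); d=d[(p['depth']>.03)]
for lo in range(38,76,4):
    q=d[(d[:,2]*1e3>=lo)&(d[:,2]*1e3<lo+4)&(abs(d[:,1])<.028)&(abs(d[:,0])<.045)]
    if len(q)>30: e,r=cv2.minEnclosingCircle((q[:,:2]*1000).astype(np.float32)); print(lo,len(q),np.round(e,1),round(r,1),np.percentile(q[:,2],[5,50]))
E
python3 held.py
```

```text
25.1667 [ 0.451  -0.3551  0.1779] 140.11874931725447 0.6909165925965692 22.724581360816956 [-0.3573  0.0823 -2.0616]
42 16617 [-1.3 -1.2] 27.1 [0.0427 0.0436]
46 1307 [-0.1 -0.7] 29.1 [0.0465 0.0494]
50 1830 [ 1.1 -0.2] 29.4 [0.0501 0.0507]
54 469 [ 9.8 -0.4] 27.6 [0.0543 0.0559]
58 452 [10.1 -0.5] 27.4 [0.0581 0.06  ]
62 545 [10.1 -0.4] 27.5 [0.0623 0.0642]
66 261 [16.2 -1.2] 24.4 [0.0663 0.0685]
70 338 [14.9 -0.9] 25.0 [0.0702 0.072 ]
74 298 [12.7 -1.3] 26.1 [0.0742 0.0758]
```

View pics/held.png

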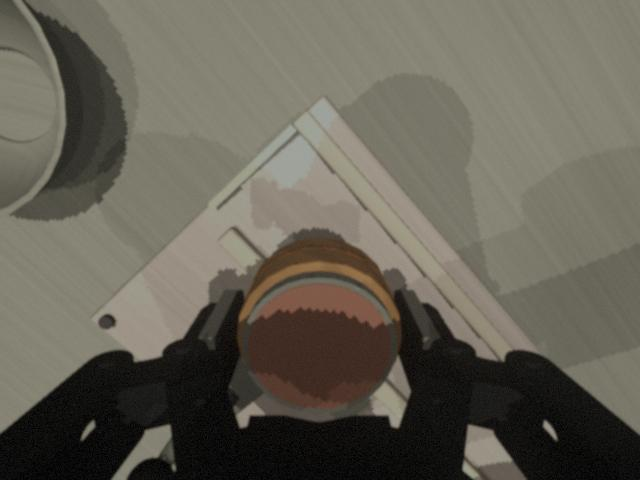

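The pot is held upright, with its pan centred at about (320,345), above the lane's −y end. I'll set it down in slot S4.

Call:
apply_moves --targets '[{"translation": [-0.0006, -0.008, 0], "delta_rot": [0, 0, 0], "hand": -0.25}, {"translation": [-0.0006, -0.0081, -0.01], "delta_rot": [0, 0, 0], "hand": -0.25}, {"translation": [0, 0, -0.03], "delta_rot": [0, 0, 0], "hand": -0.25}, {"translation": [0, 0, -0.02], "delta_rot": [0, 0, 0], "hand": -0.25}, {"translation": [0, 0, -0.014], "delta_rot": [0, 0, 0], "hand": -0.25}, {"translation": [0, 0, -0.007], "delta_rot": [0, 0, 0], "hand": -0.25}, {"translation": [0, 0, -0.004], "delta_rot": [0, 0, 0], "hand": -0.25}, {"translation": [0, 0, -0.002], "delta_rot": [0, 0, 0], "hand": -0.25}, {"translation": [0, 0, 0], "delta_rot": [0, 0, 0], "hand": -0.25}, {"translation": [0, 0, 0], "delta_rot": [0, 0, 0], "hand": -0.25}]'

```text
clock: 26.05
eef_pos: [0.4508, -0.3726, 0.0922]
orientation: [-0.423, 0.906, -0.001, 0.001]
ft_force: [1.1, -0.3, -0.9]
gripper_width: 0.697
finger_force: 22.7
```

Call:
apply_moves --targets '[{"translation": [0, 0, -0.001], "delta_rot": [0, 0, 0], "hand": -0.25}, {"translation": [0, 0, 0], "delta_rot": [0, 0, 0], "hand": -0.25}, {"translation": [0, 0, 0], "delta_rot": [0, 0, 0], "hand": -0.25}]'

```text
clock: 26.3
eef_pos: [0.4504, -0.3724, 0.091]
orientation: [-0.423, 0.906, -0.0, 0.0]
ft_force: [0.7, -0.1, -1.8]
gripper_width: 0.694
finger_force: 22.7
```

Call:
apply_moves --targets '[{"translation": [0, 0, -0.001], "delta_rot": [0, 0, 0], "hand": -0.25}, {"translation": [0, 0, 0], "delta_rot": [0, 0, 0], "hand": -0.25}]'

```text
clock: 26.47
eef_pos: [0.4505, -0.3725, 0.09]
orientation: [-0.423, 0.906, -0.0, 0.0]
ft_force: [-0.2, 0.6, 0.8]
gripper_width: 0.69
finger_force: 22.9
```

Call:
apply_moves --targets '[{"translation": [0, 0, 0], "delta_rot": [0, 0, 0], "hand": -0.4}, {"translation": [0, 0, 0], "delta_rot": [0, 0, 0], "hand": -0.5}, {"translation": [0, 0, 0], "delta_rot": [0, 0, 0], "hand": -0.7}, {"translation": [0, 0, 0], "delta_rot": [0, 0, 0], "hand": -1}, {"translation": [0, 0, 0], "delta_rot": [0, 0, 0], "hand": -1}, {"translation": [0, 0, 0.02], "delta_rot": [0, 0, 0], "hand": -1}, {"translation": [0, 0, 0.035], "delta_rot": [0, 0, 0], "hand": -1}, {"translation": [0, 0, 0.035], "delta_rot": [0, 0, 0], "hand": -1}, {"translation": [0, 0.02, 0.01], "delta_rot": [0, 0, 0], "hand": -1}, {"translation": [0, 0.038, 0], "delta_rot": [0, 0, 0], "hand": -1}]'

```text
clock: 27.3
eef_pos: [0.4524, -0.3168, 0.1933]
orientation: [-0.422, 0.907, -0.004, 0.003]
ft_force: [1.2, 0.4, -0.1]
gripper_width: 0.998
finger_force: 0.0
```

Call:
apply_moves --targets '[{"translation": [0, 0.038, 0], "delta_rot": [0, 0, 0], "hand": -1}, {"translation": [0, 0.038, 0], "delta_rot": [0, 0, 0], "hand": -1}, {"translation": [0, 0.038, 0], "delta_rot": [0, 0, 0], "hand": -1}, {"translation": [0, 0.038, 0], "delta_rot": [0, 0, 0], "hand": -1}, {"translation": [0, 0.038, 0], "delta_rot": [0, 0, 0], "hand": -1}, {"translation": [0, 0.038, 0], "delta_rot": [0, 0, 0], "hand": -1}, {"translation": [0, 0.038, 0], "delta_rot": [0, 0, 0], "hand": -1}, {"translation": [0, 0.038, 0], "delta_rot": [0, 0, 0], "hand": -1}, {"translation": [0, 0.038, 0], "delta_rot": [0, 0, 0], "hand": -1}, {"translation": [0, 0.038, 0], "delta_rot": [0, 0, 0], "hand": -1}]'

```text
clock: 28.13
eef_pos: [0.4498, 0.0675, 0.1897]
orientation: [-0.423, 0.906, -0.0, 0.0]
ft_force: [2.0, -0.4, -0.4]
gripper_width: 1.0
finger_force: 0.0
```

Call:
apply_moves --targets '[{"translation": [0, 0.038, 0], "delta_rot": [0, 0, 0], "hand": -1}, {"translation": [0, 0.038, 0], "delta_rot": [0, 0, 0], "hand": -1}, {"translation": [0, 0.038, 0], "delta_rot": [0, 0, 0], "hand": -1}, {"translation": [0, 0.038, 0], "delta_rot": [0, 0, 0], "hand": -1}, {"translation": [0, 0.0133, 0], "delta_rot": [0, 0, 0], "hand": -1}, {"translation": [0, 0, 0], "delta_rot": [0, 0, 0], "hand": -1}, {"translation": [0, 0, 0], "delta_rot": [0, 0, 0], "hand": -1}, {"translation": [0, 0, 0], "delta_rot": [0, 0, 0], "hand": -1}]'

```text
clock: 28.8
eef_pos: [0.4498, 0.2299, 0.1891]
orientation: [-0.423, 0.906, -0.0, -0.001]
ft_force: [0.3, -0.1, -1.1]
gripper_width: 0.999
finger_force: 0.0
```

```bash
python3 tray.py w14; python3 - <<'E'
from h import *
q=bot.capture('scene'); C=cloud(q)
y=np.radians(2.13); c=np.array([.4972,-.2434]); Rs=np.array([[np.cos(y),-np.sin(y)],[np.sin(y),np.cos(y)]]); L=(C[...,:2]-c)@Rs
m=(abs(L[...,1])<.17)&(L[...,0]>-.1)&(L[...,0]<.0)&(C[...,2]>.035)&(C[...,2]<.06); Q=C[m]; print('lane pot',m.sum(),np.percentile(L[m],[2,50,98],axis=0),np.percentile(C[m][:,2],[50,95]))
E
```

```text
28.8 [0.4498 0.2299 0.1891] 140.03890221218433 [ 0.7943  0.3037 -0.4394 -0.0003 -0.829  -1.4916]
tray ((492.5315246582031, 234.02874755859375), (178.5131072998047, 259.8652648925781), 5.076915264129639)
pot [  81  201   99   92 7094] [540.7 156.3] 30.1 pan [541. 156.] 27.1 z [0.0422 0.0433]
pot [ 274  200   96   91 6823] [450.1 231. ] 29.9 pan [450.4 231.2] 26.9 z [0.0422 0.0433]
pot [ 365  289   72   83 4610] [442.7 310.8] 29.5 pan [442.8 313.3] 27.0 z [0.0421 0.0433]
0.71 [323. 242.] [0.446  0.2281]
0.68 [396. 322.] [0.4448 0.2996]
0.56 [138. 241.] [0.5311 0.156 ]
lane pot 285 [[-0.0753 -0.148 ]
 [-0.047  -0.1192]
 [-0.0211 -0.0946]] [0.0454 0.0503]
```

Call:
apply_moves --targets '[{"translation": [0.0004, 0.001, -0.035], "delta_rot": [0, 0, 0], "hand": -1}, {"translation": [0, 0, -0.03], "delta_rot": [0, 0, 0], "hand": -1}, {"translation": [0, 0, -0.02], "delta_rot": [0, 0, 0], "hand": -1}, {"translation": [0, 0, -0.012], "delta_rot": [0, 0, 0], "hand": -1}, {"translation": [0, 0, -0.005], "delta_rot": [0, 0, 0], "hand": -1}, {"translation": [0, 0, 0], "delta_rot": [0, 0, 0], "hand": -1}, {"translation": [0, 0, 0], "delta_rot": [0, 0, 0], "hand": -0.8}, {"translation": [0, 0, 0], "delta_rot": [0, 0, 0], "hand": -0.6}, {"translation": [0, 0, 0], "delta_rot": [0, 0, 0], "hand": -0.55}, {"translation": [0, 0, 0], "delta_rot": [0, 0, 0], "hand": -0.5}]'

```text
clock: 29.78
eef_pos: [0.4509, 0.2322, 0.0884]
orientation: [-0.423, 0.906, 0.0, 0.001]
ft_force: [-0.3, 0.2, 0.3]
gripper_width: 0.751
finger_force: 0.0
```

Call:
apply_moves --targets '[{"translation": [0, 0, 0], "delta_rot": [0, 0, 0], "hand": -0.45}, {"translation": [0, 0, 0], "delta_rot": [0, 0, 0], "hand": -0.42}, {"translation": [0, 0, 0], "delta_rot": [0, 0, 0], "hand": -0.39}, {"translation": [0, 0, 0], "delta_rot": [0, 0, 0], "hand": -0.36}, {"translation": [0, 0, 0], "delta_rot": [0, 0, 0], "hand": -0.3}, {"translation": [0, 0, 0], "delta_rot": [0, 0, 0], "hand": -0.25}]'

```text
clock: 30.28
eef_pos: [0.4507, 0.2323, 0.0881]
orientation: [-0.423, 0.906, 0.0, 0.0]
ft_force: [-2.6, 0.4, 6.1]
gripper_width: 0.691
finger_force: 20.5
```

Call:
apply_moves --targets '[{"translation": [0, 0, 0.01], "delta_rot": [0, 0, 0], "hand": -0.25}, {"translation": [0, 0, 0.02], "delta_rot": [0, 0, 0], "hand": -0.25}, {"translation": [0, 0, 0.03], "delta_rot": [0, 0, 0], "hand": -0.25}, {"translation": [0, 0, 0.03], "delta_rot": [0, 0, 0], "hand": -0.25}, {"translation": [0, -0.01, 0.003], "delta_rot": [0, 0, 0], "hand": -0.25}, {"translation": [0, -0.02, 0], "delta_rot": [0, 0, 0], "hand": -0.25}, {"translation": [0, -0.03, 0], "delta_rot": [0, 0, 0], "hand": -0.25}, {"translation": [0, -0.035, 0], "delta_rot": [0, 0, 0], "hand": -0.25}, {"translation": [0, -0.035, 0], "delta_rot": [0, 0, 0], "hand": -0.25}, {"translation": [0, -0.035, 0], "delta_rot": [0, 0, 0], "hand": -0.25}]'

```text
clock: 31.12
eef_pos: [0.4496, 0.0651, 0.1802]
orientation: [-0.424, 0.906, 0.0, -0.001]
ft_force: [1.1, 0.3, -1.7]
gripper_width: 0.689
finger_force: 22.9
```

Call:
apply_moves --targets '[{"translation": [0, -0.035, 0], "delta_rot": [0, 0, 0], "hand": -0.25}, {"translation": [0, -0.035, 0], "delta_rot": [0, 0, 0], "hand": -0.25}, {"translation": [0, -0.035, 0], "delta_rot": [0, 0, 0], "hand": -0.25}, {"translation": [0, -0.035, 0], "delta_rot": [0, 0, 0], "hand": -0.25}, {"translation": [0, -0.035, 0], "delta_rot": [0, 0, 0], "hand": -0.25}, {"translation": [0, -0.035, 0], "delta_rot": [0, 0, 0], "hand": -0.25}, {"translation": [0, -0.035, 0], "delta_rot": [0, 0, 0], "hand": -0.25}, {"translation": [0, -0.035, 0], "delta_rot": [0, 0, 0], "hand": -0.25}, {"translation": [0, -0.03, 0], "delta_rot": [0, 0, 0], "hand": -0.25}, {"translation": [0, -0.02, 0], "delta_rot": [0, 0, 0], "hand": -0.25}]'

```text
clock: 31.95
eef_pos: [0.4496, -0.2657, 0.18]
orientation: [-0.422, 0.907, 0.0, -0.0]
ft_force: [0.2, 1.0, -2.0]
gripper_width: 0.694
finger_force: 22.9
```

Call:
apply_moves --targets '[{"translation": [-0.001, -0.015, 0], "delta_rot": [0, 0, 0], "hand": -0.25}, {"translation": [-0.0013, -0.008, 0], "delta_rot": [0, 0, 0], "hand": -0.25}, {"translation": [0, 0, 0], "delta_rot": [0, 0, 0], "hand": -0.25}, {"translation": [0, 0, 0], "delta_rot": [0, 0, 0], "hand": -0.25}, {"translation": [0, 0, 0], "delta_rot": [0, 0, 0], "hand": -0.25}]'

```text
clock: 32.37
eef_pos: [0.448, -0.2853, 0.1803]
orientation: [-0.424, 0.906, 0.0, -0.0]
ft_force: [-0.4, 0.5, -1.2]
gripper_width: 0.692
finger_force: 22.9
```

```bash
python3 held.py
```

```text
32.3667 [ 0.448  -0.2853  0.1803] 140.11579388671623 0.6918694804830225 22.856641709804535 [-0.3959  0.4753 -1.2434]
42 9894 [ 1.4 -1. ] 26.6 [0.0448 0.0455]
46 6728 [ 0.9 -1.1] 27.1 [0.046  0.0463]
50 2475 [ 2.7 -0.4] 29.5 [0.0509 0.0523]
54 502 [11.8 -0. ] 27.8 [0.0541 0.0558]
58 426 [13.3 -0.7] 27.0 [0.0582 0.0599]
62 412 [12.5 -0.3] 27.4 [0.0622 0.064 ]
66 383 [13.1 -0.1] 27.5 [0.0661 0.067 ]
70 296 [17.7 -0.6] 24.8 [0.0703 0.072 ]
74 317 [17. -2.] 25.1 [0.0741 0.076 ]
```

Call:
apply_moves --targets '[{"translation": [0, 0, -0.02], "delta_rot": [0, 0, 0], "hand": -0.25}, {"translation": [0, 0, -0.025], "delta_rot": [0, 0, 0], "hand": -0.25}, {"translation": [0, 0, -0.02], "delta_rot": [0, 0, 0], "hand": -0.25}, {"translation": [0, 0, -0.01], "delta_rot": [0, 0, 0], "hand": -0.25}, {"translation": [0, 0, -0.007], "delta_rot": [0, 0, 0], "hand": -0.25}, {"translation": [0, 0, -0.004], "delta_rot": [0, 0, 0], "hand": -0.25}, {"translation": [0, 0, -0.001], "delta_rot": [0, 0, 0], "hand": -0.25}, {"translation": [0, 0, 0], "delta_rot": [0, 0, 0], "hand": -0.25}, {"translation": [0, 0, 0], "delta_rot": [0, 0, 0], "hand": -0.25}, {"translation": [0, 0, 0], "delta_rot": [0, 0, 0], "hand": -0.25}]'

```text
clock: 33.25
eef_pos: [0.4488, -0.2862, 0.0943]
orientation: [-0.423, 0.906, -0.001, 0.001]
ft_force: [0.1, 0.4, -2.5]
gripper_width: 0.694
finger_force: 22.8
```

Call:
apply_moves --targets '[{"translation": [0, 0, -0.001], "delta_rot": [0, 0, 0], "hand": -0.25}, {"translation": [0, 0, -0.001], "delta_rot": [0, 0, 0], "hand": -0.25}, {"translation": [0, 0, 0], "delta_rot": [0, 0, 0], "hand": -0.25}, {"translation": [0, 0, 0], "delta_rot": [0, 0, 0], "hand": -0.25}]'

```text
clock: 33.58
eef_pos: [0.4486, -0.2862, 0.0921]
orientation: [-0.423, 0.906, -0.0, 0.0]
ft_force: [-0.9, 1.0, 4.5]
gripper_width: 0.692
finger_force: 23.3
```

Call:
apply_moves --targets '[{"translation": [0, 0, 0], "delta_rot": [0, 0, 0], "hand": -0.4}, {"translation": [0, 0, 0], "delta_rot": [0, 0, 0], "hand": -0.5}, {"translation": [0, 0, 0], "delta_rot": [0, 0, 0], "hand": -0.7}, {"translation": [0, 0, 0], "delta_rot": [0, 0, 0], "hand": -1}, {"translation": [0, 0, 0], "delta_rot": [0, 0, 0], "hand": -1}, {"translation": [0, 0, 0.02], "delta_rot": [0, 0, 0], "hand": -1}, {"translation": [0, 0, 0.035], "delta_rot": [0, 0, 0], "hand": -1}, {"translation": [0, 0, 0.035], "delta_rot": [0, 0, 0], "hand": -1}, {"translation": [0, 0.02, 0.005], "delta_rot": [0, 0, 0], "hand": -1}, {"translation": [0, 0.038, 0], "delta_rot": [0, 0, 0], "hand": -1}]'

```text
clock: 34.42
eef_pos: [0.4503, -0.2298, 0.1893]
orientation: [-0.422, 0.907, -0.003, 0.003]
ft_force: [1.9, 1.0, -0.4]
gripper_width: 1.0
finger_force: 0.0
```

Call:
apply_moves --targets '[{"translation": [0, 0.038, 0], "delta_rot": [0, 0, 0], "hand": -1}, {"translation": [0, 0.038, 0], "delta_rot": [0, 0, 0], "hand": -1}, {"translation": [0, 0.038, 0], "delta_rot": [0, 0, 0], "hand": -1}, {"translation": [0, 0.038, 0], "delta_rot": [0, 0, 0], "hand": -1}, {"translation": [0, 0.038, 0], "delta_rot": [0, 0, 0], "hand": -1}, {"translation": [0, 0.038, 0], "delta_rot": [0, 0, 0], "hand": -1}, {"translation": [0, 0.038, 0], "delta_rot": [0, 0, 0], "hand": -1}, {"translation": [0, 0.038, 0], "delta_rot": [0, 0, 0], "hand": -1}, {"translation": [0, 0.038, 0], "delta_rot": [0, 0, 0], "hand": -1}, {"translation": [0, 0.038, 0], "delta_rot": [0, 0, 0], "hand": -1}]'

```text
clock: 35.25
eef_pos: [0.4478, 0.1538, 0.1865]
orientation: [-0.423, 0.906, 0.0, 0.0]
ft_force: [-0.2, 0.3, -0.4]
gripper_width: 0.999
finger_force: 0.0
```

Call:
apply_moves --targets '[{"translation": [0, 0.038, 0], "delta_rot": [0, 0, 0], "hand": -1}, {"translation": [0, 0.038, 0], "delta_rot": [0, 0, 0], "hand": -1}, {"translation": [-0.003, 0.038, 0], "delta_rot": [0, 0, 0], "hand": -1}, {"translation": [-0.003, 0.038, 0], "delta_rot": [0, 0, 0], "hand": -1}, {"translation": [0, 0.01, 0], "delta_rot": [0, 0, 0], "hand": -1}, {"translation": [0, 0, 0], "delta_rot": [0, 0, 0], "hand": -1}, {"translation": [0, 0, 0], "delta_rot": [0, 0, 0], "hand": -1}, {"translation": [0, 0, 0], "delta_rot": [0, 0, 0], "hand": -1}]'

```text
clock: 35.92
eef_pos: [0.442, 0.3127, 0.1861]
orientation: [-0.423, 0.906, -0.0, -0.001]
ft_force: [0.3, -0.4, 0.2]
gripper_width: 1.004
finger_force: 0.0
```

```bash
python3 tray.py w15; cat > lane.py <<'E'
from h import *
q=bot.capture('scene'); C=cloud(q)
y=np.radians(2.13); c=np.array([.4972,-.2434]); Rs=np.array([[np.cos(y),-np.sin(y)],[np.sin(y),np.cos(y)]]); L=(C[...,:2]-c)@Rs
m=((abs(L[...,1])<.17)&(L[...,0]>-.1)&(L[...,0]<.0)&(C[...,2]>.035)&(C[...,2]<.06)).astype(np.uint8)
k,l,st,_=cv2.connectedComponentsWithStats(m)
for j in range(1,k):
    if st[j,4]>80: a=l==j; print('lane pot',st[j,4],np.percentile(L[a],[2,50,98],axis=0).tolist(),np.percentile(C[a][:,2],[50,95]))
E
python3 lane.py
```

```text
35.9167 [0.442  0.3127 0.1861] 140.02682844838262 [ 0.9152  0.3622 -0.3563 -0.0003 -0.8538 -1.6127]
tray ((492.6629638671875, 234.097900390625), (178.66470336914062, 260.5078125), 5.044096946716309)
pot [   0   98   65  106 5548] [540.7 156.8] 30.0 pan [540.2 157.2] 26.4 z [0.0419 0.0433]
pot [ 273  201   97   92 6973] [442.3 313.7] 29.9 pan [442.4 313.9] 26.8 z [0.0422 0.0434]
0.93 [317. 242.] [0.4404 0.3078]
0.89 [ 36. 148.] [0.5247 0.1662]
lane pot 289 [[-0.07396829011729432, -0.14701812199015546], [-0.0449515588317644, -0.12055050128445456], [-0.02153619225264992, -0.09518887464892345]] [0.0457 0.0501]
lane pot 293 [[-0.07548226403337685, -0.06392632067901802], [-0.044582480389046934, -0.035203047480474314], [-0.02148293927595614, -0.01179171354834789]] [0.0456 0.0505]
```

Call:
apply_moves --targets '[{"translation": [0.0003, 0.001, -0.034], "delta_rot": [0, 0, 0], "hand": -1}, {"translation": [0, 0, -0.03], "delta_rot": [0, 0, 0], "hand": -1}, {"translation": [0, 0, -0.02], "delta_rot": [0, 0, 0], "hand": -1}, {"translation": [0, 0, -0.011], "delta_rot": [0, 0, 0], "hand": -1}, {"translation": [0, 0, -0.005], "delta_rot": [0, 0, 0], "hand": -1}, {"translation": [0, 0, 0], "delta_rot": [0, 0, 0], "hand": -1}, {"translation": [0, 0, 0], "delta_rot": [0, 0, 0], "hand": -0.8}, {"translation": [0, 0, 0], "delta_rot": [0, 0, 0], "hand": -0.6}, {"translation": [0, 0, 0], "delta_rot": [0, 0, 0], "hand": -0.55}, {"translation": [0, 0, 0], "delta_rot": [0, 0, 0], "hand": -0.5}]'

```text
clock: 36.9
eef_pos: [0.4429, 0.3153, 0.0874]
orientation: [-0.423, 0.906, 0.0, 0.001]
ft_force: [-0.7, -0.0, -0.1]
gripper_width: 0.747
finger_force: 0.0
```

Call:
apply_moves --targets '[{"translation": [0, 0, 0], "delta_rot": [0, 0, 0], "hand": -0.45}, {"translation": [0, 0, 0], "delta_rot": [0, 0, 0], "hand": -0.42}, {"translation": [0, 0, 0], "delta_rot": [0, 0, 0], "hand": -0.39}, {"translation": [0, 0, 0], "delta_rot": [0, 0, 0], "hand": -0.36}, {"translation": [0, 0, 0], "delta_rot": [0, 0, 0], "hand": -0.3}, {"translation": [0, 0, 0], "delta_rot": [0, 0, 0], "hand": -0.25}]'

```text
clock: 37.4
eef_pos: [0.4427, 0.3152, 0.087]
orientation: [-0.423, 0.906, 0.0, 0.0]
ft_force: [-1.5, -0.2, 6.8]
gripper_width: 0.693
finger_force: 20.7
```

Call:
apply_moves --targets '[{"translation": [0, 0, 0.01], "delta_rot": [0, 0, 0], "hand": -0.25}, {"translation": [0, 0, 0.02], "delta_rot": [0, 0, 0], "hand": -0.25}, {"translation": [0, 0, 0.03], "delta_rot": [0, 0, 0], "hand": -0.25}, {"translation": [0, 0, 0.03], "delta_rot": [0, 0, 0], "hand": -0.25}, {"translation": [0, -0.01, 0.003], "delta_rot": [0, 0, 0], "hand": -0.25}, {"translation": [0, -0.02, 0], "delta_rot": [0, 0, 0], "hand": -0.25}, {"translation": [0, -0.03, 0], "delta_rot": [0, 0, 0], "hand": -0.25}, {"translation": [0, -0.035, 0], "delta_rot": [0, 0, 0], "hand": -0.25}, {"translation": [0, -0.035, 0], "delta_rot": [0, 0, 0], "hand": -0.25}, {"translation": [0, -0.035, 0], "delta_rot": [0, 0, 0], "hand": -0.25}]'

```text
clock: 38.23
eef_pos: [0.4419, 0.1482, 0.1794]
orientation: [-0.424, 0.906, 0.0, -0.0]
ft_force: [1.4, -0.0, -1.7]
gripper_width: 0.695
finger_force: 22.4
```

Call:
apply_moves --targets '[{"translation": [0, -0.035, 0], "delta_rot": [0, 0, 0], "hand": -0.25}, {"translation": [0, -0.035, 0], "delta_rot": [0, 0, 0], "hand": -0.25}, {"translation": [0, -0.035, 0], "delta_rot": [0, 0, 0], "hand": -0.25}, {"translation": [0, -0.035, 0], "delta_rot": [0, 0, 0], "hand": -0.25}, {"translation": [0, -0.035, 0], "delta_rot": [0, 0, 0], "hand": -0.25}, {"translation": [0, -0.035, 0], "delta_rot": [0, 0, 0], "hand": -0.25}, {"translation": [0, -0.035, 0], "delta_rot": [0, 0, 0], "hand": -0.25}, {"translation": [0, -0.035, 0], "delta_rot": [0, 0, 0], "hand": -0.25}, {"translation": [0, -0.03, 0], "delta_rot": [0, 0, 0], "hand": -0.25}, {"translation": [0, -0.02, 0], "delta_rot": [0, 0, 0], "hand": -0.25}]'

```text
clock: 39.07
eef_pos: [0.4418, -0.1825, 0.1793]
orientation: [-0.422, 0.906, 0.0, -0.0]
ft_force: [1.2, 0.9, -1.1]
gripper_width: 0.692
finger_force: 22.4
```

Call:
apply_moves --targets '[{"translation": [0.001, -0.015, 0], "delta_rot": [0, 0, 0], "hand": -0.25}, {"translation": [0.0015, -0.007, 0], "delta_rot": [0, 0, 0], "hand": -0.25}, {"translation": [0, 0, 0], "delta_rot": [0, 0, 0], "hand": -0.25}, {"translation": [0, 0, 0], "delta_rot": [0, 0, 0], "hand": -0.25}, {"translation": [0, 0, 0], "delta_rot": [0, 0, 0], "hand": -0.25}]'

```text
clock: 39.48
eef_pos: [0.4449, -0.2013, 0.1794]
orientation: [-0.424, 0.906, 0.0, -0.0]
ft_force: [0.3, 0.6, -0.8]
gripper_width: 0.696
finger_force: 22.4
```

```bash
python3 held.py
```

```text
39.4833 [ 0.4449 -0.2013  0.1794] 140.12249002030444 0.6961096372451373 22.44888961315155 [ 0.2505  0.6016 -0.7794]
42 16225 [ 1.2 -1. ] 27.1 [0.0438 0.0447]
46 827 [ 2.4 -0.8] 28.6 [0.046 0.047]
50 2508 [ 2.1 -0.8] 29.6 [0.0503 0.0514]
54 474 [14.8 -0.7] 26.7 [0.0542 0.0559]
58 431 [15.1 -0.8] 26.5 [0.0582 0.06  ]
62 503 [13.6 -0.4] 27.4 [0.0623 0.0646]
66 261 [15.3 -1. ] 26.4 [0.0661 0.0675]
70 314 [15.1 -0.7] 26.5 [0.0702 0.0721]
74 315 [15.  -0.8] 26.5 [0.0742 0.076 ]
```

Call:
apply_moves --targets '[{"translation": [0, 0, -0.02], "delta_rot": [0, 0, 0], "hand": -0.25}, {"translation": [0, 0, -0.025], "delta_rot": [0, 0, 0], "hand": -0.25}, {"translation": [0, 0, -0.02], "delta_rot": [0, 0, 0], "hand": -0.25}, {"translation": [0, 0, -0.011], "delta_rot": [0, 0, 0], "hand": -0.25}, {"translation": [0, 0, -0.007], "delta_rot": [0, 0, 0], "hand": -0.25}, {"translation": [0, 0, -0.004], "delta_rot": [0, 0, 0], "hand": -0.25}, {"translation": [0, 0, -0.001], "delta_rot": [0, 0, 0], "hand": -0.25}, {"translation": [0, 0, 0], "delta_rot": [0, 0, 0], "hand": -0.25}, {"translation": [0, 0, 0], "delta_rot": [0, 0, 0], "hand": -0.25}, {"translation": [0, 0, 0], "delta_rot": [0, 0, 0], "hand": -0.25}]'

```text
clock: 40.37
eef_pos: [0.4456, -0.2021, 0.0922]
orientation: [-0.423, 0.906, -0.001, 0.001]
ft_force: [0.2, 0.3, -0.2]
gripper_width: 0.695
finger_force: 22.5
```

Call:
apply_moves --targets '[{"translation": [0, 0, -0.0012], "delta_rot": [0, 0, 0], "hand": -0.25}, {"translation": [0, 0, 0], "delta_rot": [0, 0, 0], "hand": -0.25}, {"translation": [0, 0, 0], "delta_rot": [0, 0, 0], "hand": -0.25}]'

```text
clock: 40.62
eef_pos: [0.4456, -0.2021, 0.0911]
orientation: [-0.423, 0.906, -0.0, 0.001]
ft_force: [-0.3, 1.1, 5.2]
gripper_width: 0.691
finger_force: 22.9
```

Call:
apply_moves --targets '[{"translation": [0, 0, 0], "delta_rot": [0, 0, 0], "hand": -0.4}, {"translation": [0, 0, 0], "delta_rot": [0, 0, 0], "hand": -0.5}, {"translation": [0, 0, 0], "delta_rot": [0, 0, 0], "hand": -0.7}, {"translation": [0, 0, 0], "delta_rot": [0, 0, 0], "hand": -1}, {"translation": [0, 0, 0], "delta_rot": [0, 0, 0], "hand": -1}, {"translation": [0, 0, 0.02], "delta_rot": [0, 0, 0], "hand": -1}, {"translation": [0, 0, 0.035], "delta_rot": [0, 0, 0], "hand": -1}, {"translation": [0, 0, 0.035], "delta_rot": [0, 0, 0], "hand": -1}, {"translation": [0, 0.0186, 0.005], "delta_rot": [0, 0, 0], "hand": -1}, {"translation": [0.01, 0.034, 0], "delta_rot": [0, 0, 0], "hand": -1}]'

```text
clock: 41.45
eef_pos: [0.4553, -0.1506, 0.1878]
orientation: [-0.421, 0.907, -0.001, 0.002]
ft_force: [0.7, 0.2, 0.6]
gripper_width: 1.001
finger_force: 0.0
```

Call:
apply_moves --targets '[{"translation": [0.01, 0.034, 0], "delta_rot": [0, 0, 0], "hand": -1}, {"translation": [0.01, 0.034, 0], "delta_rot": [0, 0, 0], "hand": -1}, {"translation": [0.01, 0.034, 0], "delta_rot": [0, 0, 0], "hand": -1}, {"translation": [0.01, 0.034, 0], "delta_rot": [0, 0, 0], "hand": -1}, {"translation": [0.01, 0.034, 0], "delta_rot": [0, 0, 0], "hand": -1}, {"translation": [0.01, 0.034, 0], "delta_rot": [0, 0, 0], "hand": -1}, {"translation": [0.01, 0.034, 0], "delta_rot": [0, 0, 0], "hand": -1}, {"translation": [0.01, 0.034, 0], "delta_rot": [0, 0, 0], "hand": -1}, {"translation": [0.005, 0.034, 0], "delta_rot": [0, 0, 0], "hand": -1}, {"translation": [0, 0, 0], "delta_rot": [0, 0, 0], "hand": -1}]'

```text
clock: 42.28
eef_pos: [0.5417, 0.1616, 0.185]
orientation: [-0.426, 0.905, -0.0, 0.001]
ft_force: [0.7, 0.2, -0.6]
gripper_width: 1.001
finger_force: 0.0
```

Call:
apply_moves --targets '[{"translation": [0, 0, 0], "delta_rot": [0, 0, 0], "hand": -1}, {"translation": [0, 0, 0], "delta_rot": [0, 0, 0], "hand": -1}]'

```text
clock: 42.45
eef_pos: [0.5395, 0.1563, 0.1846]
orientation: [-0.423, 0.906, 0.0, -0.001]
ft_force: [-0.8, -0.7, 0.0]
gripper_width: 0.997
finger_force: 0.0
```

```bash
python3 tray.py w16;  python3 lane.py
```

```text
42.45 [0.5395 0.1563 0.1846] 140.09461403277749 [ 0.5704  0.3941 -0.3081 -0.0003 -0.8703 -1.2667]
tray ((492.4268798828125, 234.33261108398438), (178.6210174560547, 260.1248779296875), 4.955180644989014)
pot [ 269  201   98   93 7094] [541.1 155.9] 29.8 pan [541.3 156. ] 26.7 z [0.0422 0.0434]
0.57 [172.  11.] [0.5157 0.0118]
0.55 [320. 243.] [0.5367 0.1531]
lane pot 284 [[-0.07448506943298154, -0.14802625581953102], [-0.045764110717172776, -0.12058360140486606], [-0.022150695764865853, -0.09515489015080651]] [0.0455 0.0495]
lane pot 296 [[-0.07440444037029517, -0.06350859351998811], [-0.04622493628824305, -0.03524208697994731], [-0.02105931323427459, -0.011441969624215056]] [0.0459 0.0502]
lane pot 305 [[-0.07355291396466256, 0.02046072699637404], [-0.0453631716888831, 0.04722415165787857], [-0.02112657382052219, 0.07263382651543955]] [0.0456 0.05  ]
```

Call:
apply_moves --targets '[{"translation": [0.0015, -0.0003, -0.034], "delta_rot": [0, 0, 0], "hand": -1}, {"translation": [0, 0, -0.03], "delta_rot": [0, 0, 0], "hand": -1}, {"translation": [0, 0, -0.018], "delta_rot": [0, 0, 0], "hand": -1}, {"translation": [0, 0, -0.011], "delta_rot": [0, 0, 0], "hand": -1}, {"translation": [0, 0, -0.005], "delta_rot": [0, 0, 0], "hand": -1}, {"translation": [0, 0, 0], "delta_rot": [0, 0, 0], "hand": -1}, {"translation": [0, 0, 0], "delta_rot": [0, 0, 0], "hand": -0.8}, {"translation": [0, 0, 0], "delta_rot": [0, 0, 0], "hand": -0.6}, {"translation": [0, 0, 0], "delta_rot": [0, 0, 0], "hand": -0.55}, {"translation": [0, 0, 0], "delta_rot": [0, 0, 0], "hand": -0.5}]'

```text
clock: 43.43
eef_pos: [0.542, 0.1565, 0.0883]
orientation: [-0.423, 0.906, 0.0, 0.001]
ft_force: [0.3, -0.3, 0.1]
gripper_width: 0.75
finger_force: 0.0
```

Call:
apply_moves --targets '[{"translation": [0, 0, 0], "delta_rot": [0, 0, 0], "hand": -0.45}, {"translation": [0, 0, 0], "delta_rot": [0, 0, 0], "hand": -0.42}, {"translation": [0, 0, 0], "delta_rot": [0, 0, 0], "hand": -0.39}, {"translation": [0, 0, 0], "delta_rot": [0, 0, 0], "hand": -0.36}, {"translation": [0, 0, 0], "delta_rot": [0, 0, 0], "hand": -0.3}, {"translation": [0, 0, 0], "delta_rot": [0, 0, 0], "hand": -0.25}]'

```text
clock: 43.93
eef_pos: [0.5417, 0.1565, 0.0879]
orientation: [-0.423, 0.906, 0.0, 0.0]
ft_force: [-2.4, 0.9, 5.9]
gripper_width: 0.696
finger_force: 20.7
```

Call:
apply_moves --targets '[{"translation": [0, 0, 0.01], "delta_rot": [0, 0, 0], "hand": -0.25}, {"translation": [0, 0, 0.02], "delta_rot": [0, 0, 0], "hand": -0.25}, {"translation": [0, 0, 0.03], "delta_rot": [0, 0, 0], "hand": -0.25}, {"translation": [0, 0, 0.03], "delta_rot": [0, 0, 0], "hand": -0.25}, {"translation": [-0.01, -0.01, 0.003], "delta_rot": [0, 0, 0], "hand": -0.25}, {"translation": [-0.015, -0.02, 0], "delta_rot": [0, 0, 0], "hand": -0.25}, {"translation": [-0.015, -0.03, 0], "delta_rot": [0, 0, 0], "hand": -0.25}, {"translation": [-0.015, -0.035, 0], "delta_rot": [0, 0, 0], "hand": -0.25}, {"translation": [-0.015, -0.035, 0], "delta_rot": [0, 0, 0], "hand": -0.25}, {"translation": [-0.015, -0.035, 0], "delta_rot": [0, 0, 0], "hand": -0.25}]'

```text
clock: 44.77
eef_pos: [0.4554, -0.0101, 0.1804]
orientation: [-0.424, 0.906, -0.0, -0.0]
ft_force: [0.5, -0.3, -1.4]
gripper_width: 0.694
finger_force: 22.5
```

Call:
apply_moves --targets '[{"translation": [-0.01, -0.035, 0], "delta_rot": [0, 0, 0], "hand": -0.25}, {"translation": [-0.0045, -0.03, 0], "delta_rot": [0, 0, 0], "hand": -0.25}, {"translation": [0, -0.025, 0], "delta_rot": [0, 0, 0], "hand": -0.25}, {"translation": [0, -0.015, 0], "delta_rot": [0, 0, 0], "hand": -0.25}, {"translation": [0, -0.005, 0], "delta_rot": [0, 0, 0], "hand": -0.25}, {"translation": [0, 0, 0], "delta_rot": [0, 0, 0], "hand": -0.25}, {"translation": [0, 0, 0], "delta_rot": [0, 0, 0], "hand": -0.25}, {"translation": [0, 0, 0], "delta_rot": [0, 0, 0], "hand": -0.25}]'

```text
clock: 45.43
eef_pos: [0.4421, -0.1181, 0.1802]
orientation: [-0.424, 0.906, 0.0, 0.0]
ft_force: [-0.2, 0.4, -0.2]
gripper_width: 0.692
finger_force: 22.5
```

```bash
python3 held.py
```

```text
45.4333 [ 0.4421 -0.1181  0.1802] 140.13042537660795 0.6915575623184897 22.471417486667633 [-0.2026  0.3972 -0.2229]
42 13006 [ 0.8 -0.9] 26.7 [0.0445 0.0454]
46 3692 [ 0.3 -1.2] 27.2 [0.046  0.0463]
50 2485 [ 1.9 -0.4] 29.6 [0.0507 0.0521]
54 500 [11.3 -0.1] 27.7 [0.0541 0.0558]
58 427 [13.8 -1.2] 26.5 [0.0582 0.0599]
62 428 [12.3 -0.4] 27.5 [0.0623 0.0642]
66 362 [11.7 -0.1] 27.8 [0.0661 0.0669]
70 323 [17.2 -1. ] 24.8 [0.0702 0.072 ]
74 302 [16.7 -1.4] 25.0 [0.0742 0.0759]
```

Call:
apply_moves --targets '[{"translation": [-0.0005, -0.001, -0.02], "delta_rot": [0, 0, 0], "hand": -0.25}, {"translation": [0, 0, -0.025], "delta_rot": [0, 0, 0], "hand": -0.25}, {"translation": [0, 0, -0.02], "delta_rot": [0, 0, 0], "hand": -0.25}, {"translation": [0, 0, -0.011], "delta_rot": [0, 0, 0], "hand": -0.25}, {"translation": [0, 0, -0.007], "delta_rot": [0, 0, 0], "hand": -0.25}, {"translation": [0, 0, -0.004], "delta_rot": [0, 0, 0], "hand": -0.25}, {"translation": [0, 0, -0.001], "delta_rot": [0, 0, 0], "hand": -0.25}, {"translation": [0, 0, 0], "delta_rot": [0, 0, 0], "hand": -0.25}, {"translation": [0, 0, 0], "delta_rot": [0, 0, 0], "hand": -0.25}, {"translation": [0, 0, 0], "delta_rot": [0, 0, 0], "hand": -0.25}]'

```text
clock: 46.32
eef_pos: [0.4421, -0.1197, 0.0929]
orientation: [-0.423, 0.906, -0.0, 0.001]
ft_force: [0.2, 0.2, -1.8]
gripper_width: 0.696
finger_force: 22.5
```

Lower 1 mm, release, rise, and go to a viewpoint over the station.

Call:
apply_moves --targets '[{"translation": [0, 0, -0.001], "delta_rot": [0, 0, 0], "hand": -0.25}, {"translation": [0, 0, 0], "delta_rot": [0, 0, 0], "hand": -0.25}, {"translation": [0, 0, 0], "delta_rot": [0, 0, 0], "hand": -0.25}]'

```text
clock: 46.57
eef_pos: [0.4421, -0.1197, 0.0918]
orientation: [-0.423, 0.906, -0.0, 0.001]
ft_force: [-0.4, 0.3, 4.0]
gripper_width: 0.693
finger_force: 22.8
```

Call:
apply_moves --targets '[{"translation": [0, 0, 0], "delta_rot": [0, 0, 0], "hand": -0.4}, {"translation": [0, 0, 0], "delta_rot": [0, 0, 0], "hand": -0.5}, {"translation": [0, 0, 0], "delta_rot": [0, 0, 0], "hand": -0.7}, {"translation": [0, 0, 0], "delta_rot": [0, 0, 0], "hand": -1}, {"translation": [0, 0, 0], "delta_rot": [0, 0, 0], "hand": -1}, {"translation": [0, 0, 0.02], "delta_rot": [0, 0, 0], "hand": -1}, {"translation": [0, 0, 0.035], "delta_rot": [0, 0, 0], "hand": -1}, {"translation": [0, 0, 0.04], "delta_rot": [0, 0, 0], "hand": -1}, {"translation": [0.005, -0.01, 0.038], "delta_rot": [0, 0, -5], "hand": -1}, {"translation": [0.005, -0.015, 0.036], "delta_rot": [0, 0, -5], "hand": -1}]'

```text
clock: 47.4
eef_pos: [0.4512, -0.1445, 0.2625]
orientation: [-0.342, 0.94, -0.0, 0.0]
ft_force: [2.1, 0.0, -0.7]
gripper_width: 0.999
finger_force: 0.0
```

Call:
apply_moves --targets '[{"translation": [0.005, -0.015, 0.036], "delta_rot": [0, 0, -5], "hand": -1}, {"translation": [0.005, -0.015, 0.036], "delta_rot": [0, 0, -5], "hand": -1}, {"translation": [0.005, -0.015, 0.036], "delta_rot": [0, 0, -5], "hand": -1}, {"translation": [0.005, -0.015, 0.03], "delta_rot": [0, 0, -5], "hand": -1}, {"translation": [0.005, -0.015, 0], "delta_rot": [0, 0, -5], "hand": -1}, {"translation": [0.005, -0.015, 0], "delta_rot": [0, 0, -5], "hand": -1}, {"translation": [0, 0, 0], "delta_rot": [0, 0, -3], "hand": -1}, {"translation": [0, 0, 0], "delta_rot": [0, 0, 0], "hand": -1}, {"translation": [0, 0, 0], "delta_rot": [0, 0, 0], "hand": -1}]'

```text
clock: 48.15
eef_pos: [0.4814, -0.2348, 0.3977]
orientation: [-0.062, 0.998, 0.0, -0.001]
ft_force: [-0.3, -0.1, -0.2]
gripper_width: 1.0
finger_force: 0.0
```

```bash
python3 m.py w17; python3 lane.py; python3 - <<'E'
from h import *
y=np.radians(2.13); c=np.array([.4972,-.2434]); Rs=np.array([[np.cos(y),-np.sin(y)],[np.sin(y),np.cos(y)]])
p=dict(np.load('w17.npz')); C=cloud(p); L=(C[...,:2]-c)@Rs; Z=C[...,2]
B=C[(np.hypot(L[...,0]-.1,L[...,1]+.085)<.03)&(Z>.08)&(Z<.11)]; print('ball locked pts',len(B),((B[:,:2]-c)@Rs).mean(0) if len(B) else '')
m=((abs(L[...,1])<.18)&(L[...,0]>-.1)&(L[...,0]<.0)&(Z>.035)&(Z<.06)).astype(np.uint8)
k,l,st,_=cv2.connectedComponentsWithStats(m)
for j in range(1,k):
    if st[j,4]>80: a=l==j; e,r=cv2.minEnclosingCircle((L[a]*1000).astype(np.float32)); print('pot',np.round(e,1),round(r,1),np.percentile(Z[a],[50,95]))
xs=np.arange(-.006,.008,.0001); ys=np.arange(.145,.172,.002)
for z in (.0125,.02):
    X,Y=np.meshgrid(xs,ys,indexing='ij'); W=np.stack([X,Y],-1)@Rs.T+c
    uv=pix(p,np.concatenate([W,np.full(X.shape+(1,),z)],-1)).astype(np.float32); g=cv2.remap(p['img'],uv[...,0],uv[...,1],cv2.INTER_CUBIC).astype(float).sum(2)
    w=np.clip(np.median(g,0)*.75-g,0,None); print(z,[(round(a*1e3),round(float((w[:,j]*xs).sum()/max(w[:,j].sum(),1))*1e3,2)) for j,a in enumerate(ys)])
E
```

```text
48.15 [ 0.4814 -0.2348  0.3977] 277.14407296739057 [-0.1509  0.1783 -0.0458 -0.0002 -1.3479 -1.2952]
-0.05 [-16.3931  -9.5655  15.5024] [-98.1897 -92.4518 -86.7131]
0 [-16.411   -9.8282  -2.3655] [-98.1941 -92.4246 -86.7388]
0.05 [-16.4602  -9.9833  -3.0394] [-98.2023 -92.5312 -86.7666]
pz [443.4046 209.3949]
(600, 400, 3)
bar ((566.977783203125, -210.9205322265625), (53.03902816772461, 13.982808113098145), 29.810462951660156)
lane pot 287 [[-0.07306389929606145, -0.1485582491174578], [-0.04519343225558551, -0.1199174968965582], [-0.021504057670052232, -0.09413468904616386]] [0.0452 0.0496]
lane pot 292 [[-0.07379802888610683, -0.06433137933819165], [-0.045608196370685174, -0.03669918660287022], [-0.02245408490653327, -0.011551687784757582]] [0.0453 0.05  ]
lane pot 307 [[-0.0747849942726477, 0.019901471412552794], [-0.04528547583130206, 0.04728693556516253], [-0.021189862904662442, 0.07217949539026915]] [0.0454 0.0495]
lane pot 321 [[-0.07432204984794677, 0.10284042392779046], [-0.04487051527985461, 0.13040475458362843], [-0.02226601717475452, 0.15578857642278976]] [0.0456 0.0497]
ball locked pts 459 [ 0.0957 -0.0833]
pot [ -50.3 -126.6] 30.0 [0.046  0.0476]
pot [-50.3 -42.6] 29.9 [0.046  0.0475]
pot [-50.3  41.8] 30.0 [0.046  0.0476]
pot [-50.4 124.2] 29.9 [0.046  0.0475]
0.0125 [(145, 0.1), (147, 0.09), (149, 0.12), (151, 0.06), (153, 0.29), (155, 0.18), (157, -0.03), (159, -0.5), (161, -1.04), (163, -1.22), (165, -1.08), (167, -1.0), (169, -1.02), (171, -0.97)]
0.02 [(145, -1.28), (147, -1.4), (149, -1.34), (151, -1.19), (153, -1.27), (155, -1.58), (157, -2.1), (159, -2.55), (161, -2.65), (163, -2.44), (165, -2.46), (167, -2.45), (169, -2.22), (171, 0.0)]
```

View pics/w17full.png

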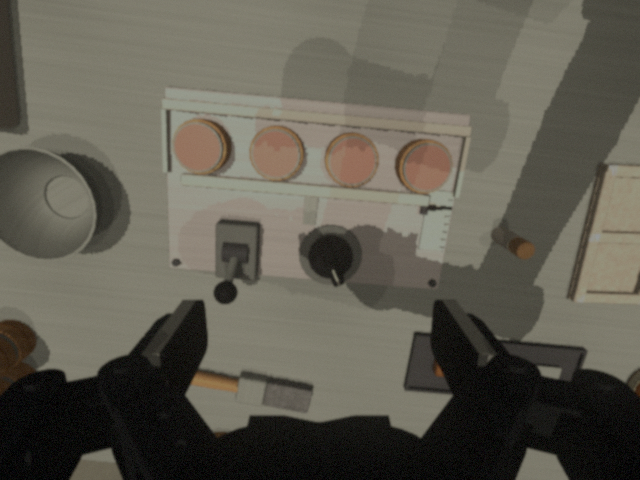

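The wrist view shows four pots upright in the lane at (200,147), (276,153), (351,160) and (425,166). The pointer is on the bold mark at (437,209) and the lever is locked with its ball at (226,291). I'll check the spatula and the tray once more, then hand in.

```bash
python3 - <<'E'
from h import *
p=bot.capture('scene'); C=cloud(p); im=p['img'].astype(int)
m=(im[...,2]-im[...,0]>40)&(abs(C[...,0]-.71)<.06)&(abs(C[...,1]-.02)<.12)&(C[...,2]<.05)&(C[...,2]>.01)
ok=False
if m.sum()>50:
    r=cv2.minAreaRect((C[m][:,:2]*1000).astype(np.float32)); z=np.percentile(C[m][:,2],[5,50,95]); print('handle',m.sum(),r,z)
    ok=abs(r[0][0]-711)<8 and abs(r[0][1]-10)<8
n=((abs(C[...,0]-.4925)<.13)&(abs(C[...,1]-.234)<.17)&(C[...,2]>.033)&(C[...,2]<.06)).sum(); print('tray pot points',n)
for r in bot.recognise(p,'pot1')[:8]: print(round(r['score'],2),atz(p,r['position'],.045)[:2])
if ok and n<40: print(bot.close_job(), bot.get_state()['clock'])
E
```

```text
handle 303 ((710.980224609375, 12.507286071777344), (21.038190841674805, 107.66056060791016), 2.572305917739868) [0.0184 0.0222 0.0258]
tray pot points 0
0.91 [ 0.4608 -0.1926]
0.87 [ 0.4592 -0.2737]
0.8 [ 0.4642 -0.1108]
0.36 [ 0.5829 -0.2   ]
the job is handed in; nothing more can be done
the job is handed in; nothing more can be done
```

The job is done and handed in at about 48 s: the spatula lies flat in the dish, the pointer is on the mark to within about 0.3 mm, the lever is locked, and all four pots stand flat in the lane (grip readings stayed under 25 N).

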